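Unload the wedged tea tins and pile them for service

ROBOT

A 6-joint arm with a two-finger parallel gripper is mounted at the origin on the work surface. World frame = base frame: x ahead of the robot, y to its left, z up, the work surface at z = 0. Lengths are in m, angles in degrees, forces in N, time in s.
With the tool pointing down it reaches from about 0.25 to 0.725 m from the base axis. Payload 9.7 kg.
Tool frame: the origin (TCP) lies midway between the tips of the shut fingers; the grasp point (between the pads) lies 19 mm behind it; z points along the fingers, x is the direction in which the jaws open and shut, and the axes are right-handed (so a half turn about z gives the same grasp; the last joint's range is limited). The gripper opens to 85 mm and grips with 20 to 120 N. Pads are 22 mm wide; open, the fingers measure 114 mm over their backs; the gripper's body (76 mm by 85 mm) begins 54 mm behind the grasp point. The pads swing forward as they close: fully open they stand 13 mm farther back than shut.
Start: joints at [-76.375, 4.979, 10.078, 95.1, 0, 90], TCP at [0.13, -0.535, 0.231] pointing down, gripper open.
Joint ranges: [-179.16, 179.16], [-48.56, 103.87], [-65.8, 70.77], [-126.05, 130.52], [-82.76, 87.17], [-180, 180]. Speed limits (degrees/s): [127.2, 127.2, 147.25, 180, 180, 180].

INTERFACE

Orientations are given as [roll, pitch, yaw] about the fixed x, y, z axes, in that order (R = Rz(yaw) Ry(pitch) Rx(roll)).
In Python, from workcell import bot, optics gives the robot as it stands.
- The arm moves only by the shell command python3 -m creep 'ROWS' [FORCE]. ROWS is JSON, a list of rows, each a list of 7 numbers: the shift along the tool's x, y, z in m, then the turn, a rotation vector about the tool's x, y, z in rad, then the opening, from 0 (shut) to 1 (fully open). A call has 1 to 8 rows; each row is the pose to reach, as a shift and turn from the pose commanded when the call began, along the tool's axes at that moment; what a row does not reach only later rows make up. A row lasts 1/10 s, in which the tool goes at most 50 mm and 8.59 degrees, less where a joint would pass 70% of its speed; a pose out of reach is approached as far as the arm can. A call with a gripper value outside its range is refused whole. The fingers move at their own pace and stop on an object; FORCE is the grip in N (left out, the last holds). Time passes only in rows, so rows that repeat a pose let the fingers close. It gives the time, the measured TCP pose, the force and the opening at its end, in the units of the state.
- bot.get_obs(): the state, without advancing time (a new reading comes with each control period).
- optics.camera(name): name is "side" or "top"; returns the picture (384x512x3 uint8, red, green, blue); there is no depth.
- optics.camera_params(name): a dict with "camera_matrix" (3x3 intrinsics, pixels), "R" (3x3) and "t" (3): a world point X has camera coordinates R X + t. Camera axes: x right, y down, z forward; pixel columns grow to the right and rows downward; lengths in m; the calibration is good to about 2 mm. A picture is of the moment at which its call begins. camera_params takes no time and is no camera call.
- bot.job_done(): hands the job in, once; it reports no verdict.
The state is a dict: "time": time; "q": joint angles; "qd": joint speeds; "joint_efforts": joint torques, N m; "ee_pos": TCP position; "tcp_rot": TCP orientation; "wrist_force": force on the tool from outside, world axes, zero at the start; "torque": the same for the moment, N m; "opening": finger opening in m.
Only numpy, scipy, OpenCV 4.12 (cv2) and the standard library are available. Lean on these libraries where they do the work, as an engineer would, in place of code of your own. Each camera call takes 0.05 s, during which the arm holds its last target.

TASK

Open the tea counter: with the wooden push stick, going in through the windows of the stop board, push every tin wedged in the rack out of its sleeve into the trough beyond, without the gripper touching tins still in their sleeves. Then pile them with the two tins in the cradle into a pyramid, all lying the same way with ends about level: fill the empty place in the bottom row, saddle two tins in its gaps and, if there is one more, saddle it on top. Lay the stick flat on the grey mat, and leave the kettle, bowl and pepper mill where they are.

Things in the scene. Friction and masses are not known exactly. Their poses are not given: they have to be found in the camera images.
- rack: tin rack, fixed: four aluminium sleeves (48 mm wide inside) at 60 mm pitch on a plank. Origin: middle of the rack, on the counter, under the inner face of the stop board; x is the direction in which tins are pushed out, z up. x -10 to 0 mm: wooden stop board 250 mm wide, 76 mm high; x 0 to 80 mm: sleeves, tops at 66 mm, pads up to 80 mm; x 80 to 190 mm: open troughs
- sleeve0_in (a point): sleeve 0: centre of its window, on the outer face of the stop board (rack x -10, y -90, z 39 mm); axes as the rack's; its open far end is 90 mm beyond along x. Its window is 38 x 38 mm, too small for a tin; all four are alike
- sleeve1_in (a point): sleeve 1: centre of its window, on the outer face of the stop board (rack x -10, y -30, z 39 mm); axes as the rack's; its open far end is 90 mm beyond along x. A 15 mm sight slot runs along its top; a rubber pad on a leaf spring comes through it and pinches a tin with about 7 N, so that it takes 7 to 14 N along the sleeve to move it; without a tin the pad hangs 3 mm into the bore
- sleeve2_in (a point): sleeve 2: centre of its window, on the outer face of the stop board (rack x -10, y 30, z 39 mm); axes as the rack's; its open far end is 90 mm beyond along x. Beyond the far end its lowest three flats run on as an open trough 110 mm long with sides 9 mm high; a tin lies in it without rolling, centre 38 mm above the counter
- sleeve3_in (a point): sleeve 3: centre of its window, on the outer face of the stop board (rack x -10, y 90, z 39 mm); axes as the rack's; its open far end is 90 mm beyond along x. All four are alike
- tin0_mid (a point): steel tea tin with wooden lid, a closed cylinder 46 mm in diameter, 62 mm long, about 0.1 kg; this point is its centre, x along its axis (to the lid), y and z turn as it rolls. Wedged in its sleeve at the start, near end 2 to 16 mm past the stop board, centre 38 mm above the counter; or absent (three or all of these four are present)
- tin1_mid (a point): steel tea tin with wooden lid, a closed cylinder 46 mm in diameter, 62 mm long, about 0.1 kg; this point is its centre, x along its axis (to the lid), y and z turn as it rolls. Wedged in its sleeve at the start, near end 2 to 16 mm past the stop board, centre 38 mm above the counter; or absent (three or all of these four are present)
- tin2_mid (a point): steel tea tin with wooden lid, a closed cylinder 46 mm in diameter, 62 mm long, about 0.1 kg; this point is its centre, x along its axis (to the lid), y and z turn as it rolls. Wedged in its sleeve at the start, near end 2 to 16 mm past the stop board, centre 38 mm above the counter; or absent (three or all of these four are present)
- tin3_mid (a point): steel tea tin with wooden lid, a closed cylinder 46 mm in diameter, 62 mm long, about 0.1 kg; this point is its centre, x along its axis (to the lid), y and z turn as it rolls. Wedged in its sleeve at the start, near end 2 to 16 mm past the stop board, centre 38 mm above the counter; or absent (three or all of these four are present)
- cradle: wooden cradle, fixed: board 56 mm (x) by 164 mm (y), 10 mm thick, with 34 mm high cheeks at the ends, 140 mm apart inside. Origin under its middle, on the counter; tins lie along x, y runs across the row, z up. Bottom row: three tins, centres at y = -46.5, 0 and +46.5 mm, z = 33 mm; low ribs (6 mm) between them keep them from rolling more than 3 mm.
- base0_mid (a point): steel tea tin with wooden lid, a closed cylinder 46 mm in diameter, 62 mm long, about 0.1 kg; this point is its centre, x along its axis (to the lid), y and z turn as it rolls. In the cradle's bottom row at the start, or absent (two of these three are present: one bottom place is empty)
- base1_mid (a point): steel tea tin with wooden lid, a closed cylinder 46 mm in diameter, 62 mm long, about 0.1 kg; this point is its centre, x along its axis (to the lid), y and z turn as it rolls. In the cradle's bottom row at the start, or absent (two of these three are present: one bottom place is empty)
- base2_mid (a point): steel tea tin with wooden lid, a closed cylinder 46 mm in diameter, 62 mm long, about 0.1 kg; this point is its centre, x along its axis (to the lid), y and z turn as it rolls. In the cradle's bottom row at the start, or absent (two of these three are present: one bottom place is empty)
- gap0 (a point): cradle: centre of a tin saddled in the gap between bottom places 0 and 1 (y = -23 mm, 73 mm above the counter); axes as the cradle's
- gap1 (a point): cradle: the same between bottom places 1 and 2 (y = +23 mm, 73 mm up)
- peak (a point): cradle: centre of a tin saddled on those two (y = 0, 112 mm above the counter)
- stick_grip (a point): wooden push stick, 0.15 kg, 260 mm long: a square handle 36 x 36 mm and 110 mm long (it does not roll), then a round dowel 26 mm in diameter and 150 mm long. This point is on its axis in the handle, 85 mm from the handle's butt and 25 mm behind the dowel; x runs along the axis towards the tip
- stick_tip (a point): push stick: centre of the dowel's tip, 175 mm beyond stick_grip along x
- mat: grey silicone mat, fixed, 300 mm (x) by 120 mm (y), 4 mm thick; origin under its middle, z up. The stick lies on it at the start, its axis 22 mm above the counter
- kettle: stainless tea kettle with a bail handle, 164 mm in diameter (spout 118 mm from the middle), 187 mm high; bystander, origin under its middle
- bowl: grey silicone bowl, 120 mm across, 55 mm high; bystander, origin under its middle
- mill: wooden pepper mill, 58 mm in diameter, 170 mm high; bystander, origin under its middle
Mind the look-alikes: they are no part of the job. Leave any green or purple look-alike of the part that bears tin0_mid alone. What is shaped like the part that bears tin3_mid but orange is not meant.

How it is judged:
By the outcome, as a careful person would: the job done as asked, in the order asked, and still so for the second after the job is handed in, with the robot touching nothing.
Of tin0, tin1, tin2, tin3 only 3 to 4 are there at a start; the rules pass over those that are not, and their reading is None.
Of base0, base1, base2 only 2 to 2 are there at a start; the rules pass over those that are not, and their reading is None.
At some moment in a run one of stick may be knocked a few centimetres aside while the robot is not near it.
Once in a run the grip may slacken for a moment while it holds something.
It also fails if it takes over 208 s, if anything falls off the work surface, if the arm or the gripper's body presses on something with over 40 N, if the wrist force passes 120 N, or if a joint passes its speed limit or range.

## Working session

There is one attempt and no reset: what is moved stays moved. The work goes in short steps, Python scripts to look and compute and a shell command to move; the robot and the scene stay as the last step left them, time stands still between calls to the robot, and variables do not carry over. Pictures are saved under pics/ and viewed, and the job is handed in when it is done.

```bash
ls -la; mkdir -p pics
python3 - <<'E'
from workcell import bot, optics
import cv2
print(bot.get_obs())
for n in ("side","top"):
    p=optics.camera_params(n); print(n,p)
    im=optics.camera(n); cv2.imwrite(f"pics/{n}0.png",cv2.cvtColor(im,cv2.COLOR_RGB2BGR))
E
```

```text
total 12
drwxr-xr-x  3 agent agent 4096 Dec  7 01:01 .
drwxr-xr-x 23 root  root  4096 Dec  7 01:01 ..
drwxr-xr-x  2 agent agent 4096 Dec  7 01:01 pics
{'time': 0.0, 'q': array([-7.63743146e+01,  5.01255842e+00,  1.00355367e+01,  9.51005318e+01,
        1.12232336e-03,  8.99995379e+01]), 'qd': array([-0.01983367, -0.01451147, -0.01403202,  0.00933973,  0.03783166,
       -0.0044671 ]), 'joint_efforts': array([-2.04732110e-03, -5.20378733e+01,  4.64809906e+01,  1.58180553e-02,
       -1.87825776e-04, -3.12570501e-05]), 'ee_pos': array([ 0.12951943, -0.53429729,  0.23057878]), 'tcp_rot': array([-1.79998877e+02,  7.75535144e-02, -7.63738525e+01]), 'wrist_force': array([ 0.01937318,  0.22608383, -0.27945859]), 'torque': array([0.05817166, 0.04513291, 0.01580068]), 'opening': 0.0850196331914125}
side {'camera_matrix': array([[378.60140395,   0.        , 250.38333134],
       [  0.        , 378.60140395, 187.4289983 ],
       [  0.        ,   0.        ,   1.        ]]), 'R': array([[ 0.97634459, -0.2159328 , -0.01114709],
       [-0.15847807, -0.67958571, -0.71627366],
       [ 0.14709158,  0.70109649, -0.69773045]]), 't': array([-0.51333391,  0.2002454 ,  1.02140456])}
top {'camera_matrix': array([[419.16850662,   0.        , 262.0849298 ],
       [  0.        , 419.16850662, 188.2480511 ],
       [  0.        ,   0.        ,   1.        ]]), 'R': array([[ 0.02329058, -0.99965921,  0.01179053],
       [-0.9946009 , -0.02436249, -0.10087375],
       [ 0.10112662, -0.00937747, -0.99482937]]), 't': array([0.0284381 , 0.53849511, 1.27652133])}
```

View pics/top0.png

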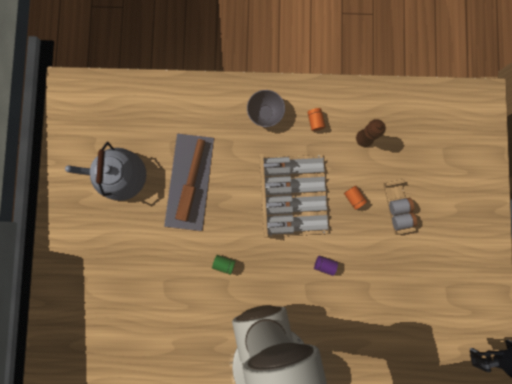

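View pics/side0.png

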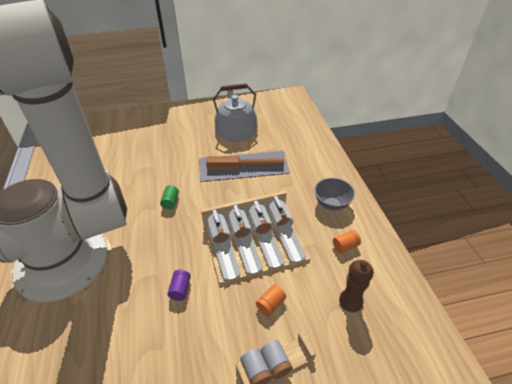

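Run:
```python
import cv2
t=cv2.imread("pics/top0.png"); s=cv2.imread("pics/side0.png")
def c(i,x0,x1,y0,y1,k,n): cv2.imwrite(n,cv2.resize(i[y0:y1,x0:x1],None,fx=k,fy=k,interpolation=cv2.INTER_CUBIC))
c(t,255,345,145,245,6,"pics/t_rack.png")
c(t,335,425,150,245,6,"pics/t_cr.png")
c(t,155,225,125,235,5,"pics/t_mat.png")
c(s,195,325,185,290,6,"pics/s_rack.png")
c(s,225,325,325,384,7,"pics/s_cr.png")
c(s,190,300,145,185,7,"pics/s_mat.png")
```

```text
(no output)
```

View pics/t_rack.png

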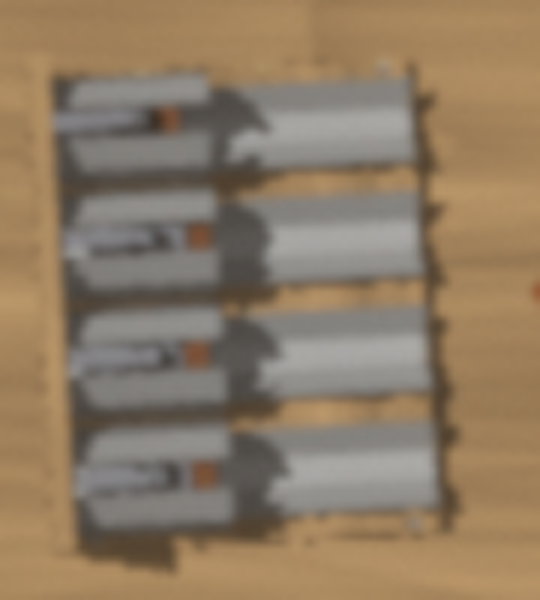

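View pics/s_rack.png

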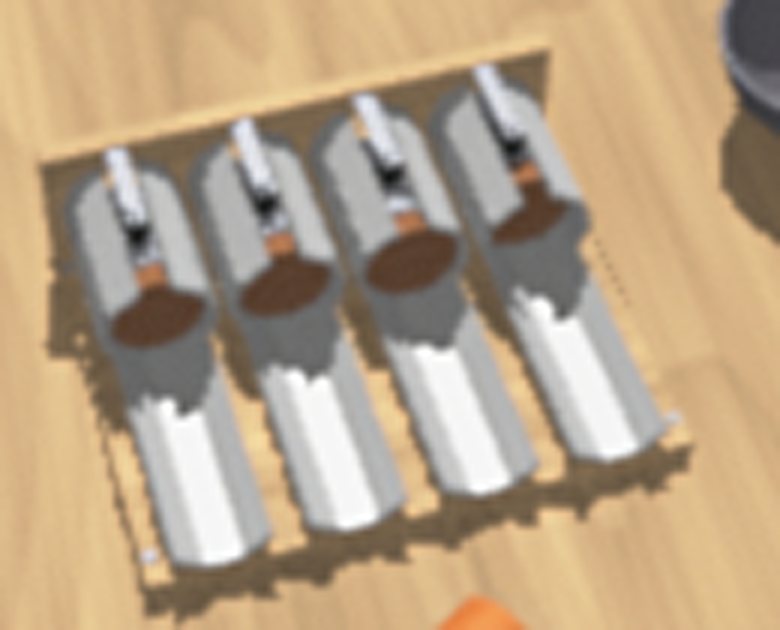

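View pics/t_cr.png

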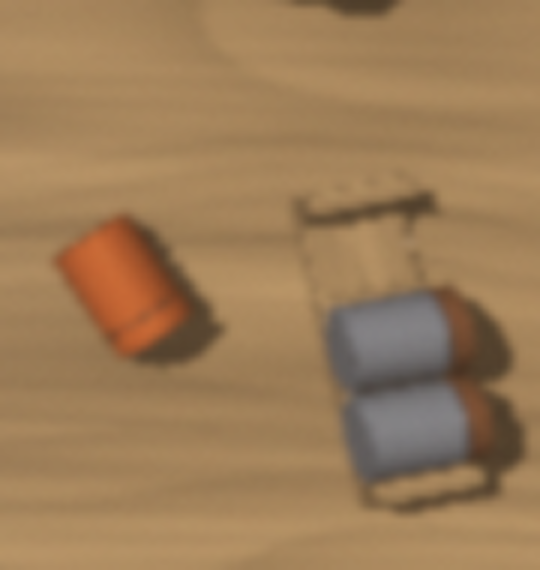

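View pics/s_cr.png

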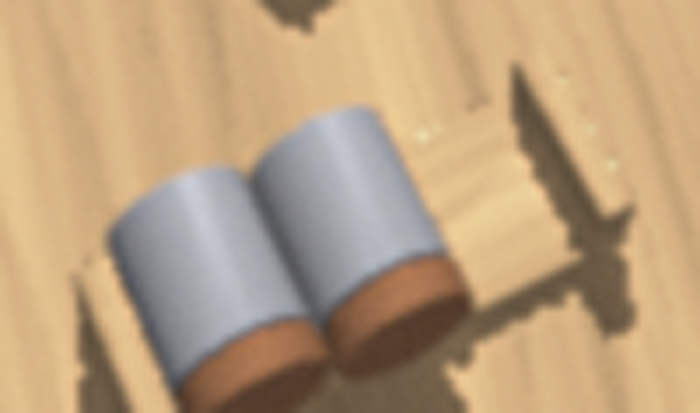

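View pics/t_mat.png

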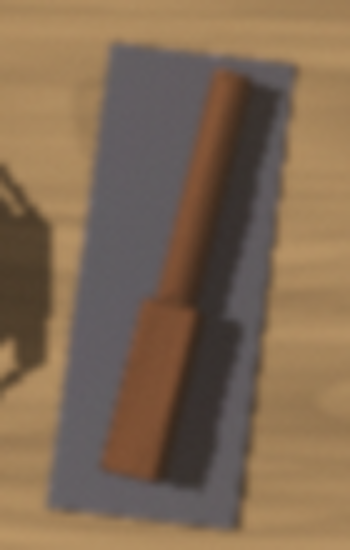

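View pics/s_mat.png

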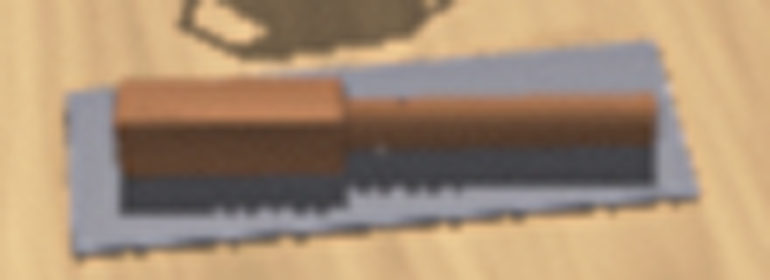

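```bash
cat > h.py <<'E'
import numpy as np, cv2
from scipy.optimize import least_squares
from scipy.spatial.transform import Rotation as Ro
from workcell import bot, optics
P={n:optics.camera_params(n) for n in("side","top")}
def proj(n,X):
    p=P[n]; c=np.atleast_2d(X)@p["R"].T+p["t"]; u=c@p["camera_matrix"].T
    return u[:,:2]/u[:,2:]
def ray(n,px,z):
    p=P[n]; d=p["R"].T@np.linalg.solve(p["camera_matrix"],[px[0],px[1],1.]); o=-p["R"].T@p["t"]
    return o+d*(z-o[2])/d[2]
def tri(pt,ps,x0=(0.4,0,0.03)):
    return least_squares(lambda X:np.r_[proj("top",X)[0]-pt,proj("side",X)[0]-ps],x0).x
def pl(pose,L):
    x,y,a=pose; a=np.radians(a); L=np.atleast_2d(L)
    return np.c_[x+np.cos(a)*L[:,0]-np.sin(a)*L[:,1], y+np.sin(a)*L[:,0]+np.cos(a)*L[:,1], L[:,2]]
def fit(obs,x0):
    # obs: list of (cam, local xyz (m), pixel)
    def f(v):
        return np.concatenate([(proj(c,pl(v,L))[0]-px) for c,L,px in obs])
    r=least_squares(f,x0,x_scale=[.01,.01,1]); return r.x,r.fun.reshape(-1,2)
def crop(k,off,px): return (np.array(px)+.5)/k-.5+np.array(off)
def snap(n,name):
    im=cv2.cvtColor(optics.camera(n),cv2.COLOR_RGB2BGR); cv2.imwrite(f"pics/{name}.png",im); return im
def zoom(im,x0,x1,y0,y1,k,name): cv2.imwrite(f"pics/{name}.png",cv2.resize(im[y0:y1,x0:x1],None,fx=k,fy=k,interpolation=cv2.INTER_CUBIC))
def go(x,y,z,yaw):
    o=bot.get_obs(); R0=Ro.from_euler('xyz',o['tcp_rot'],degrees=True); R1=Ro.from_euler('xyz',[180,0,yaw],degrees=True)
    d=R0.inv().apply(np.array([x,y,z])-o['ee_pos']); r=(R0.inv()*R1).as_rotvec()
    print("t%.1f pos"%o['time'],np.round(o['ee_pos'],4),"rot",np.round(o['tcp_rot'],2),"F",np.round(o['wrist_force'],1),"op %.4f"%o['opening'])
    print("row",np.round(d,4).tolist(),np.round(r,4).tolist(),"mm %.0f deg %.1f"%(1e3*np.linalg.norm(d),np.degrees(np.linalg.norm(r))))
E
cat > fit1.py <<'E'
from h import *
m=1e-3
T=lambda px:crop(6,(255,145),px); S=lambda px:crop(6,(195,185),px)
rack=[("top",np.array([-10,125,76])*m,T((38,66))),("top",np.array([-10,-125,76])*m,T((57,550))),("top",np.array([0,-125,76])*m,T((77,548))),("top",np.array([0,125,76])*m,T((57,66))),
("side",np.array([-10,125,76])*m,S((548,40))),("side",np.array([0,125,76])*m,S((548,52))),("side",np.array([-10,-125,76])*m,S((40,152))),("side",np.array([0,-125,76])*m,S((43,163))),]
v,r=fit(rack,[.4,.05,-88]); print("rack",v,"\n",np.round(r,1))
S=lambda px:crop(7,(225,325),px);T=lambda px:crop(6,(335,150),px)
for z in (34,44):
  cr=[("top",np.array([-28,82,z])*m,T((293,202))),("top",np.array([28,-82,z])*m,T((497,470))),("top",np.array([28,82,z])*m,T((432,190))),
  ("top",np.array([-28,-82,10])*m,T((363,505))),("side",np.array([-28,82,z])*m,S((520,70))),("side",np.array([28,82,z])*m,S((632,200))),]
  v2,r=fit(cr,[.4,-.3,-78]); print("cradle",z,v2,"\n",np.round(r,1))
S=lambda px:crop(7,(190,145),px);T=lambda px:crop(5,(155,125),px)
st=[("top",np.array([0,0,22])*m,T((235,72))),("top",np.array([-150,13,22])*m,T((165,295))),("top",np.array([-150,18,40])*m,T((148,298))),("top",np.array([-150,-18,40])*m,T((200,308))),
("top",np.array([-260,18,40])*m,T((102,470))),("top",np.array([-260,-18,40])*m,T((158,482))),
("side",np.array([-260,18,40])*m,S((120,80))),("side",np.array([-260,-18,40])*m,S((117,122))),("side",np.array([-150,18,40])*m,S((342,80))),("side",np.array([0,0,22])*m,S((657,122)))]
v3,r=fit(st,[.4,.3,-15]); print("stick tip",v3,"\n",np.round(r,1))
ma=[("top",np.array([150,60,4])*m,T((110,43))),("top",np.array([150,-60,4])*m,T((298,64))),("top",np.array([-150,60,4])*m,T((48,508))),("top",np.array([-150,-60,4])*m,T((240,528))),
("side",np.array([150,60,4])*m,S((655,42))),("side",np.array([150,-60,4])*m,S((698,198))),("side",np.array([-150,60,4])*m,S((65,92))),("side",np.array([-150,-60,4])*m,S((75,255)))]
v4,r=fit(ma,[.4,.3,-8]); print("mat",v4,"\n",np.round(r,1))
E
python3 fit1.py
```

```text
rack [ 5.15219131e-01  3.03964162e-02 -8.63136835e+01] 
 [[-0.2 -2.5]
 [ 0.1  0.1]
 [ 0.1  0.3]
 [-0.1 -2.7]
 [-1.2  0.2]
 [ 0.   0.5]
 [-1.6 -0.1]
 [-1.4  0.7]]
cradle 34 [  0.49037566  -0.39091342 -75.90383178] 
 [[ 2.7 -0.3]
 [-0.4  2.7]
 [-3.1 -2.3]
 [ 1.8  0.9]
 [ 1.3 -2.7]
 [-0.7  1.6]]
cradle 44 [  0.48893038  -0.39092665 -76.84297683] 
 [[ 4.1 -0.5]
 [ 0.5  3.4]
 [-1.5 -2.2]
 [ 1.3  1.3]
 [ 1.5 -4.2]
 [-0.7  0.5]]
stick tip [  0.69019855   0.23422423 -11.75479247] 
 [[ 0.5 -0.2]
 [-1.2  0.3]
 [-0.4 -1.3]
 [ 0.6 -0.7]
 [ 0.  -0.8]
 [ 0.3 -0.5]
 [-1.2  0.1]
 [-1.5  1.1]
 [-0.2 -0.4]
 [-0.4  0.4]]
mat [ 0.55871837  0.27135821 -5.11915049] 
 [[ 0.3 -1. ]
 [-0.  -0.9]
 [-0.  -0.5]
 [-0.3 -0.1]
 [-0.5 -0.2]
 [ 0.1 -0. ]
 [-0.9  0.4]
 [-1.2  0.4]]
```

```bash
cat > ov.py <<'E'
from h import *
def box(x0,x1,y0,y1,z0,z1):
    c=[(x,y,z) for x in(x0,x1) for y in(y0,y1) for z in(z0,z1)]
    return [(a,b) for i,a in enumerate(c) for b in c[i+1:] if sum(p!=q for p,q in zip(a,b))==1]
def cyl(x0,x1,y,z,r=23):
    t=np.linspace(0,2*np.pi,25); e=[]
    for x in(x0,x1):
        p=[(x,y+r*np.cos(a),z+r*np.sin(a)) for a in t]; e+=list(zip(p[:-1],p[1:]))
    return e
def draw(n,src,out,pose,edges,off,k,size,col=(0,255,0)):
    im=cv2.imread(src) if isinstance(src,str) else src
    c=cv2.resize(im[off[1]:off[1]+size[1],off[0]:off[0]+size[0]],None,fx=k,fy=k,interpolation=cv2.INTER_CUBIC)
    for a,b in edges:
        u=(proj(n,pl(pose,np.array([a,b])*1e-3))-off+.5)*k-.5
        cv2.line(c,*[tuple(int(q) for q in w) for w in np.round(u)],col,1)
    cv2.imwrite(f"pics/{out}.png",c)
rackE=box(-10,0,-125,125,0,76)+[e for y in(-90,-30,30,90) for e in [((80,y-10,66),(80,y+10,66)),((190,y-10,14),(190,y+10,14)),((190,y-19,23),(80,y-19,23)),((190,y+19,23),(80,y+19,23))]]
crE=box(-28,28,-82,82,0,10)+box(-28,28,-82,-70,10,34)+box(-28,28,70,82,10,34)+cyl(-31,31,-46.5,33)+cyl(-31,31,0,33)
if __name__=="__main__":
    import sys
    r=eval(sys.argv[1]);c=eval(sys.argv[2])
    draw("top","pics/top0.png","o1",r,rackE,(255,145),6,(90,100))
    draw("side","pics/side0.png","o2",r,rackE,(195,185),6,(130,105))
    draw("top","pics/top0.png","o3",c,crE,(335,150),6,(90,95))
    draw("side","pics/side0.png","o4",c,crE,(225,325),7,(100,59))
E
python3 ov.py "(.512,.030,-87.5)" "(.489,-.391,-77)"
```

```text
(no output)
```

View pics/o1.png

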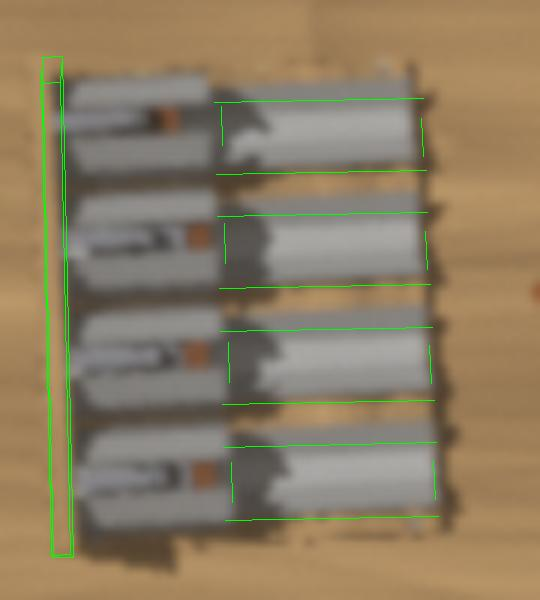

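View pics/o2.png

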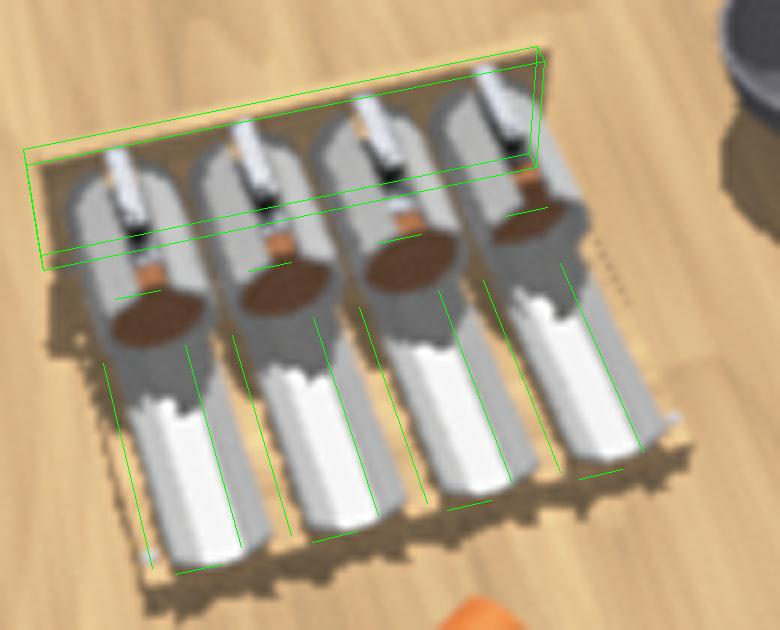

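View pics/o3.png

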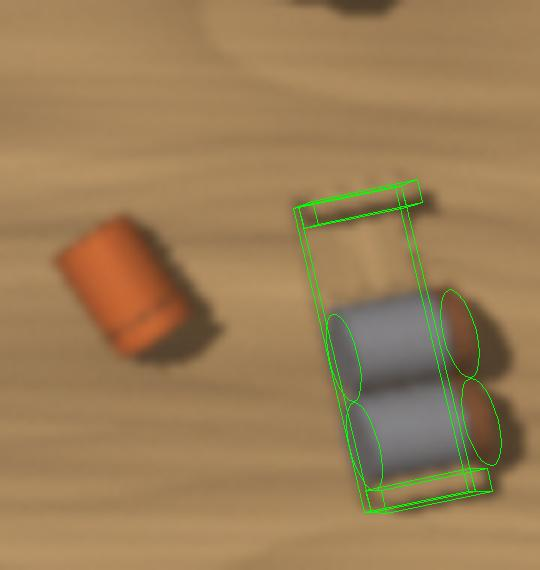

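View pics/o4.png

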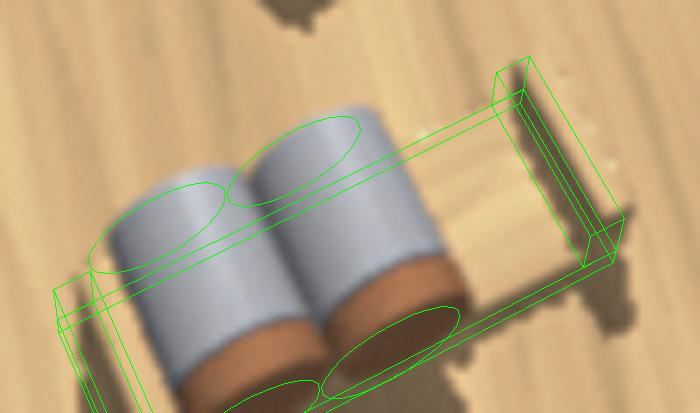

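```bash
cat > fit2.py <<'E'
from h import *
m=1e-3
T=lambda px:crop(6,(255,145),px); S=lambda px:crop(6,(195,185),px)
ob=[]
for y,(a,b) in {90:((411,80),(418,163)),30:((419,193),(425,277)),-30:((426,307),(432,391)),-90:((433,422),(440,507))}.items():
    ob+=[("top",np.array([190,y+20,23])*m,T(a)),("top",np.array([190,y-20,23])*m,T(b))]
for y,a in {-90:(270,545),-30:(403,503),30:(537,466)}.items(): ob.append(("side",np.array([190,y+20,23])*m,S(a)))
ob+=[("top",np.array([-10,-125,76])*m,T((57,550))),("top",np.array([0,-125,76])*m,T((77,548))),
("side",np.array([-10,125,76])*m,S((548,40))),("side",np.array([0,125,76])*m,S((548,52))),("side",np.array([-10,-125,76])*m,S((40,152))),("side",np.array([0,-125,76])*m,S((43,163))),]
v,r=fit(ob,[.4,.05,-88]); print("rack",v,"\n",np.round(r,1).tolist())
for n in("top","side"):
    v,r=fit([o for o in ob if o[0]==n],[.4,.05,-88]); print(n,v,"\n",np.round(r,1).tolist())
# cradle: tins tangents
E
python3 fit2.py; python3 ov.py "(.518,.029,-86)" "(.493,-.387,-78)"
```

```text
rack [ 5.16841306e-01  3.19630464e-02 -8.62403599e+01] 
 [[0.6, -0.1], [0.2, -1.3], [0.4, -0.0], [0.1, -1.3], [0.3, 0.0], [0.0, -1.2], [0.2, 0.1], [-0.2, -1.1], [-1.0, -0.7], [-0.6, 0.5], [-0.9, 1.1], [-0.4, -0.5], [-0.4, -0.3], [-0.8, -0.3], [0.4, 0.0], [-1.1, -0.5], [-0.9, 0.2]]
top [ 5.14619680e-01  3.22591817e-02 -8.60585498e+01] 
 [[0.4, 0.4], [-0.0, -0.8], [0.2, 0.5], [-0.0, -0.8], [0.2, 0.5], [-0.0, -0.6], [0.2, 0.6], [-0.2, -0.6], [-0.4, 0.3], [-0.3, 0.5]]
side [ 5.18305924e-01  3.18138948e-02 -8.59197984e+01] 
 [[-0.0, -0.7], [0.4, 0.4], [0.1, 0.8], [-0.4, -0.5], [0.8, -0.2], [-0.5, -0.4], [-0.3, 0.3]]
```

View pics/o1.png

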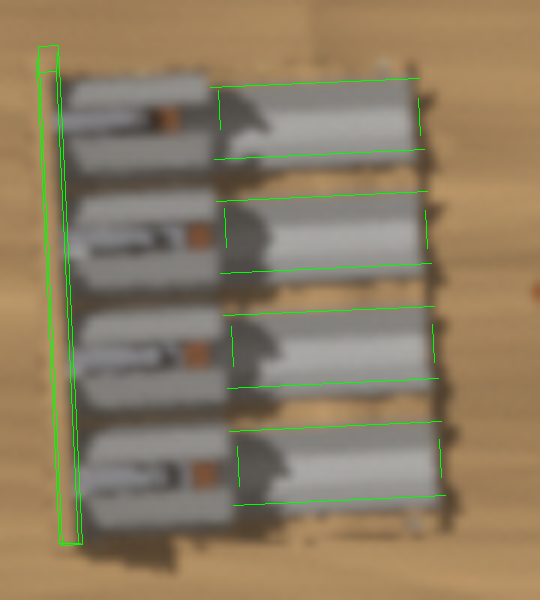

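View pics/o2.png

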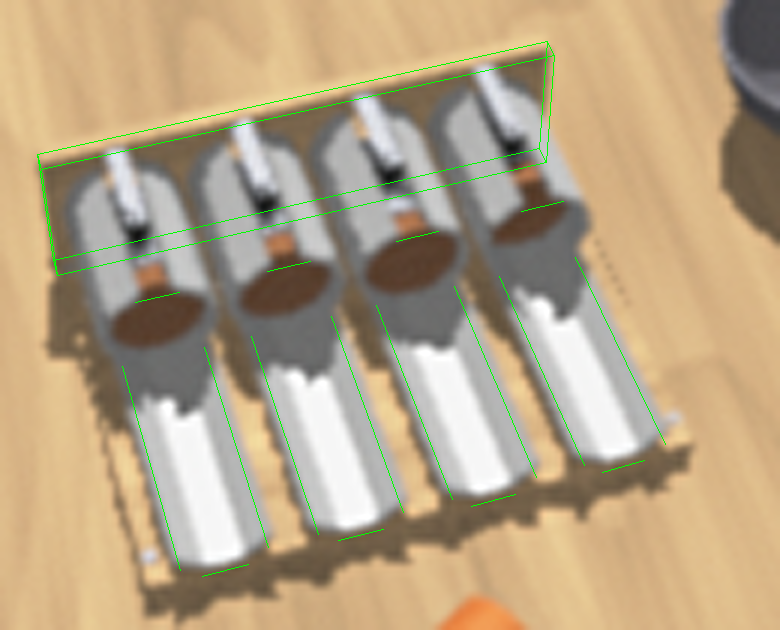

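View pics/o3.png

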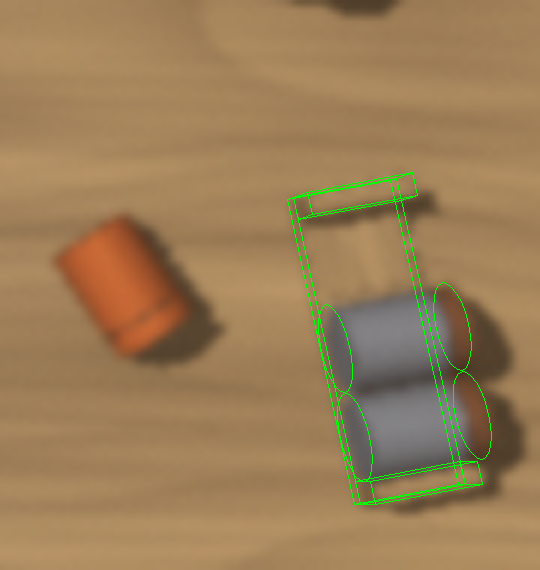

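View pics/o4.png

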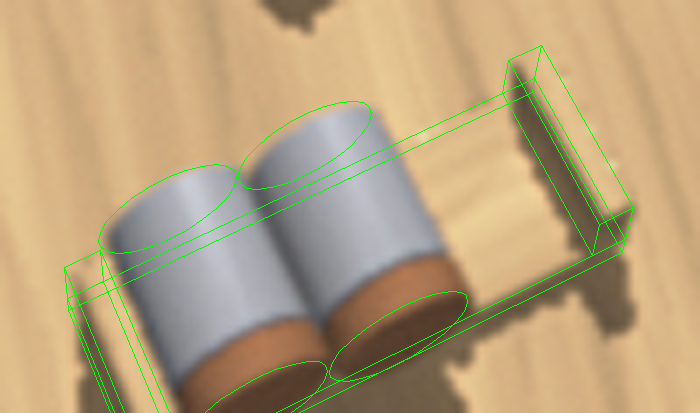

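```bash
python3 -c "
from h import *
go(.519,.270,.15,78.25)"; python3 -m creep --help | head
```

```text
t0.1 pos [ 0.1295 -0.5343  0.2307] rot [ 1.800e+02  7.000e-02 -7.638e+01] F [ 0.5  0.3 -0. ] op 0.0856
row [-0.6899, -0.568, 0.0815] [-0.0016, 0.0004, -2.6987] mm 897 deg 154.6invalid input: not JSON, or not a number
```

```bash
python3 -m creep '[[-0.69,-0.568,0,0,0,-2.7,1],[-0.69,-0.568,0,0,0,-2.7,1],[-0.69,-0.568,0,0,0,-2.7,1],[-0.69,-0.568,0,0,0,-2.7,1],[-0.69,-0.568,0,0,0,-2.7,1],[-0.69,-0.568,0,0,0,-2.7,1],[-0.69,-0.568,0,0,0,-2.7,1],[-0.69,-0.568,0,0,0,-2.7,1]]'; python3 -c "
from h import *
go(.519,.270,.15,78.25)"
```

```text
time: 0.9
ee_pos: [0.3041, -0.1727, 0.2312]
tcp_rot: [180.0, -0.0, -7.3]
wrist_force: [0.8, 0.9, 0.4]
opening: 0.0856
t0.9 pos [ 0.3041 -0.1727  0.2312] rot [ 1.7999e+02 -3.0000e-02 -7.3100e+00] F [0.8 0.9 0.4] op 0.0856
row [0.1569, -0.4664, 0.0812] [0.0005, -0.0003, -1.4932] mm 499 deg 85.6
```

```bash
python3 -m creep '[[0.157,-0.466,0.03,0,0,-1.49,1],[0.157,-0.466,0.03,0,0,-1.49,1],[0.157,-0.466,0.03,0,0,-1.49,1],[0.157,-0.466,0.03,0,0,-1.49,1],[0.157,-0.466,0.03,0,0,-1.49,1],[0.157,-0.466,0.03,0,0,-1.49,1],[0.157,-0.466,0.03,0,0,-1.49,1],[0.157,-0.466,0.03,0,0,-1.49,1]]'; python3 -c "
from h import *
go(.519,.270,.10,78.25)"
```

```text
time: 1.7
ee_pos: [0.4808, 0.1859, 0.2065]
tcp_rot: [180.0, 0.0, 61.5]
wrist_force: [0.3, -1.1, 0.6]
opening: 0.0855
t1.7 pos [0.4808 0.1859 0.2065] rot [1.800e+02 1.000e-02 6.152e+01] F [ 0.3 -1.1  0.6] op 0.0855
row [0.0922, -0.0065, 0.1065] [0.0, 0.0001, -0.292] mm 141 deg 16.7
```

```bash
python3 -m creep '[[0.0922,-0.0065,0.0,0,0,-0.292,1],[0.0922,-0.0065,0.05,0,0,-0.292,1],[0.0922,-0.0065,0.105,0,0,-0.292,1],[0.0922,-0.0065,0.105,0,0,-0.292,1],[0.0922,-0.0065,0.105,0,0,-0.292,1],[0.0922,-0.0065,0.105,0,0,-0.292,1]]'; python3 -c "
from h import *
go(.519,.270,.005,78.25)
t=snap('top','t1'); s=snap('side','s1'); zoom(t,155,240,125,240,5,'t1z'); zoom(s,180,310,110,190,6,'s1z')"
```

```text
time: 2.3
ee_pos: [0.5192, 0.2674, 0.1025]
tcp_rot: [-180.0, 0.0, 77.9]
wrist_force: [0.4, 0.6, 1.0]
opening: 0.0854
t2.3 pos [0.5192 0.2674 0.1025] rot [-180.      0.     77.86] F [0.4 0.6 1. ] op 0.0854
row [0.0025, -0.0008, 0.0975] [-0.0, 0.0001, -0.0068] mm 98 deg 0.4
```

View pics/t1z.png

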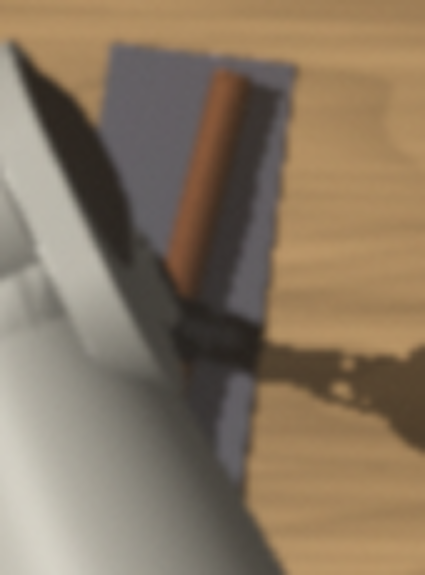

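View pics/s1z.png

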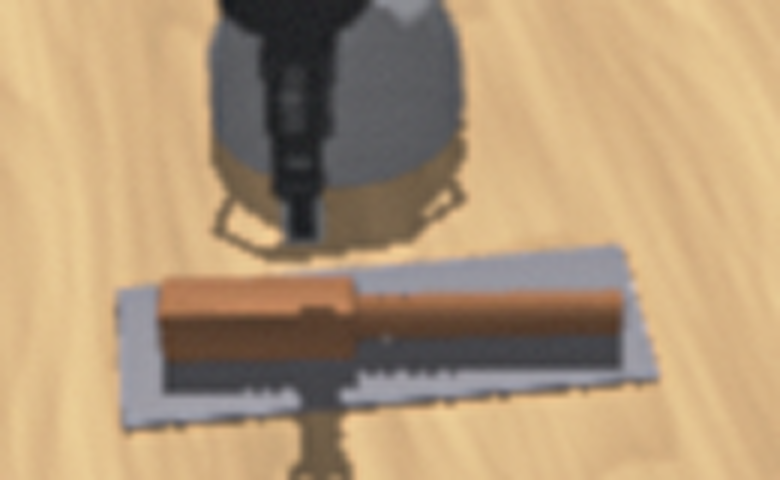

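```bash
python3 -m creep '[[0.002,-0.001,0.04,0,0,-0.007,1],[0.002,-0.001,0.07,0,0,-0.007,1],[0.002,-0.001,0.09,0,0,-0.007,1],[0.002,-0.001,0.0965,0,0,-0.007,1],[0.002,-0.001,0.0965,0,0,-0.007,1],[0.002,-0.001,0.0965,0,0,-0.007,0.5],[0.002,-0.001,0.0965,0,0,-0.007,0.2],[0.002,-0.001,0.0965,0,0,-0.007,0]]' 110;  python3 -m creep '[[0,0,0,0,0,0,0],[0,0,0,0,0,0,0],[0,0,0,0,0,0,0]]' 110; python3 -c "
from h import *
go(.519,.270,.022,78.25)"
```

```text
time: 3.2
ee_pos: [0.5193, 0.27, 0.0067]
tcp_rot: [179.9, -0.1, 78.3]
wrist_force: [-0.0, -0.5, -0.2]
opening: 0.044
time: 3.5
ee_pos: [0.5194, 0.2701, 0.0068]
tcp_rot: [179.9, -0.1, 78.3]
wrist_force: [0.4, 1.0, 6.8]
opening: 0.0349
t3.5 pos [0.5194 0.2701 0.0068] rot [ 1.799e+02 -8.000e-02  7.827e+01] F [0.4 1.  6.8] op 0.0349
row [-0.0002, -0.0004, -0.0152] [0.0017, -0.0014, 0.0004] mm 15 deg 0.1
```

```bash
cat >> h.py <<'E'
RK=(.5165,.032,-86.1)
def rk(x,y,z,RK=RK): return pl(RK,np.array([[x,y,z]])*1e-3)[0]
E
python3 -m creep '[[0,0,-0.02,0,0,0,0],[0,0,-0.05,0,0,0,0],[0,0,-0.09,0,0,0,0],[0,0,-0.12,0,0,0,0],[0,0,-0.12,0,0,0,0]]' ;python3 -c "
from h import *
p=rk(-225,-90,0);print(p)
go(p[0],p[1],.0238,3.9)"
```

```text
time: 4.0
ee_pos: [0.5204, 0.2706, 0.1305]
tcp_rot: [179.7, -0.3, 78.3]
wrist_force: [0.2, 0.3, -0.9]
opening: 0.0344
[0.41140497 0.25035759 0.        ]
t4.0 pos [0.5204 0.2706 0.1305] rot [179.68  -0.26  78.27] F [ 0.2  0.3 -0.9] op 0.0344
row [-0.0425, -0.1032, 0.1059] [0.0018, -0.0074, 1.298] mm 154 deg 74.4
```

```bash
python3 -m creep '[[-0.0425,-0.1032,0,0,0,1.298,0],[-0.0425,-0.1032,0,0,0,1.298,0],[-0.0425,-0.1032,0,0,0,1.298,0],[-0.0425,-0.1032,0,0,0,1.298,0],[-0.0425,-0.1032,0,0,0,1.298,0],[-0.0425,-0.1032,0,0,0,1.298,0],[-0.0425,-0.1032,0,0,0,1.298,0],[-0.0425,-0.1032,0,0,0,1.298,0]]'; python3 -m creep '[[0,0,0,0,0,0.13,0],[0,0,0.03,0,0,0.13,0],[0,0,0.07,0,0,0.13,0],[0,0,0.107,0,0,0.13,0],[0,0,0.107,0,0,0.13,0]]';python3 -c "
from h import *
p=rk(-225,-90,0);print(p)
go(p[0],p[1],.0238,3.9)
t=snap('top','t2'); s=snap('side','s2'); zoom(t,155,285,140,240,6,'t2z'); zoom(s,180,310,135,235,6,'s2z')"
```

```text
time: 4.8
ee_pos: [0.4086, 0.2489, 0.1245]
tcp_rot: [180.0, 0.1, 9.2]
wrist_force: [0.2, -0.1, -1.2]
opening: 0.0347
time: 5.3
ee_pos: [0.4056, 0.247, 0.0131]
tcp_rot: [179.7, 0.5, 2.1]
wrist_force: [-0.7, -1.0, -1.2]
opening: 0.0348
[0.41140497 0.25035759 0.        ]
t5.3 pos [0.4056 0.247  0.0131] rot [179.75   0.45   2.06] F [-0.7 -1.  -1.2] op 0.0348
row [0.0058, -0.0031, -0.0108] [0.0043, 0.008, -0.0321] mm 13 deg 1.9
```

View pics/t2z.png

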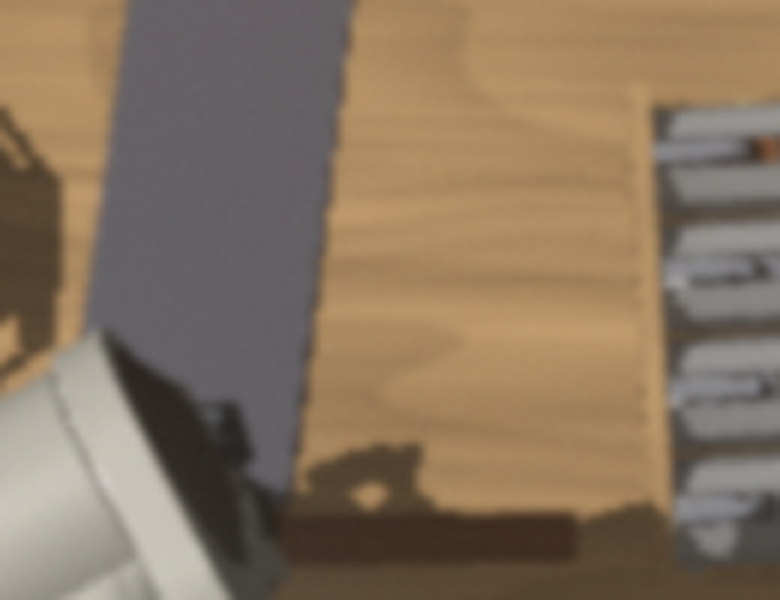

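View pics/s2z.png

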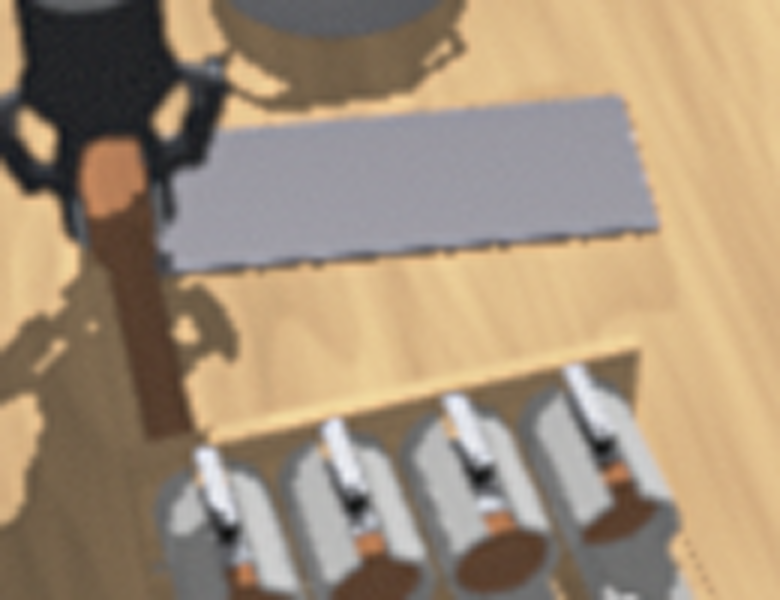

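```bash
python3 -m creep '[[0.0058,-0.003,-0.0108,0.004,0.008,-0.032,0],[0.0058,-0.003,-0.0108,0.004,0.008,-0.032,0],[0.0058,-0.003,-0.0108,0.004,0.008,-0.032,0],[0.0058,-0.003,-0.0108,0.004,0.008,-0.032,0]]';python3 -c "
from h import *
p=rk(-225,-90,0);print(p)
go(p[0],p[1],.0238,3.9)
t=snap('top','t3'); s=snap('side','s3'); zoom(t,155,285,140,240,6,'t3z'); zoom(s,180,310,135,235,6,'s3z')
q=rk(-50,-90,39); print('expect tip',q,(proj('top',q)-[155,140]+.5)*6,(proj('side',q)-[180,135]+.5)*6)
q=rk(-160,-90,39); print('expect dowel',(proj('top',q)-[155,140]+.5)*6,(proj('side',q)-[180,135]+.5)*6)
"
```

```text
time: 5.8
ee_pos: [0.4148, 0.2524, 0.0299]
tcp_rot: [-179.8, -0.5, 3.9]
wrist_force: [-0.5, 0.6, -1.7]
opening: 0.0347
[0.41140497 0.25035759 0.        ]
t5.8 pos [0.4148 0.2524 0.0299] rot [-179.76   -0.5     3.86] F [-0.5  0.6 -1.7] op 0.0347
row [-0.0036, 0.0018, 0.006] [-0.0043, -0.0088, -0.0007] mm 7 deg 0.6
expect tip [0.42330765 0.07576284 0.039     ] [[572.83911831 511.97958507]] [[186.1079492  427.59143072]]
expect dowel [[356.50338474 521.66834475]] [[142.00159799 279.90493192]]
```

View pics/t3z.png

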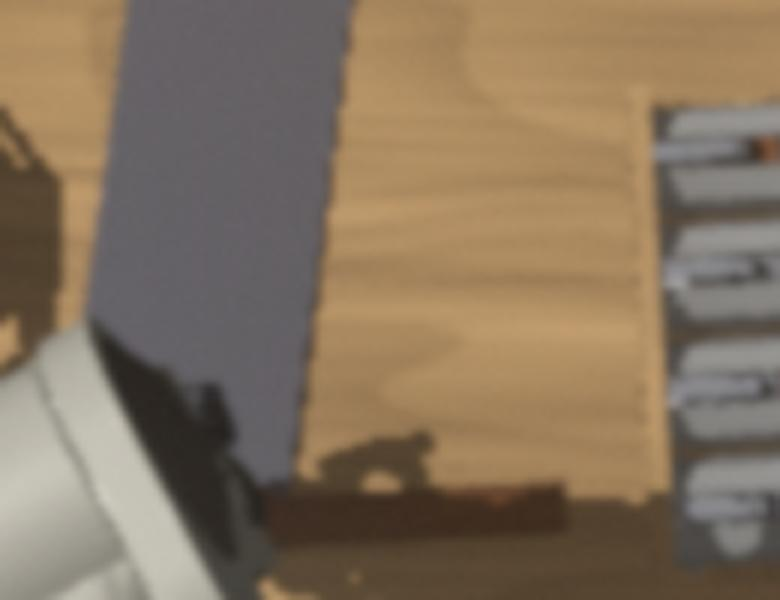

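View pics/s3z.png

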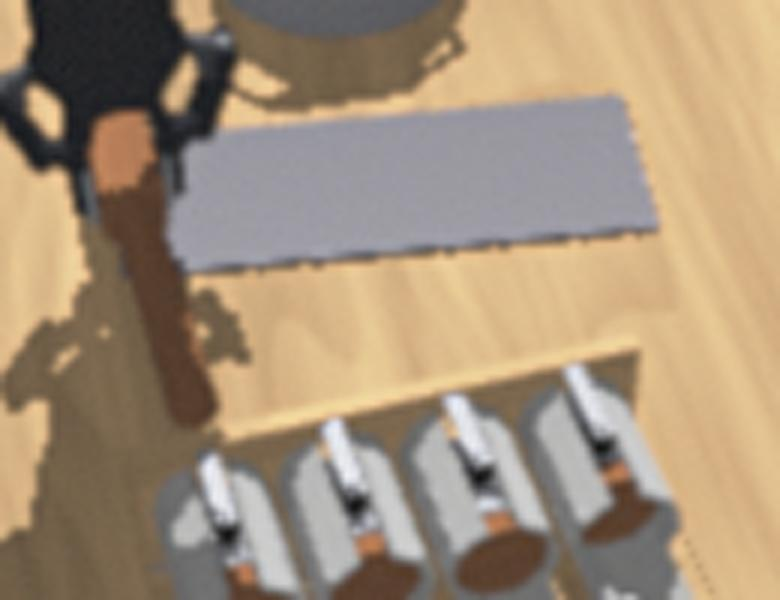

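```bash
python3 -m creep '[[0,0,0,0,0,0,0],[0,0,0,0,0,0,0],[0,0,0,0,0,0,0],[0,0,0,0,0,0,0]]'; python3 -c "
from h import *
p=rk(-225,-90,0);print(p)
go(p[0],p[1],.0238,3.9)
"
```

```text
time: 6.3
ee_pos: [0.4146, 0.2522, 0.0292]
tcp_rot: [-179.8, -0.5, 3.9]
wrist_force: [0.1, 0.1, -1.6]
opening: 0.0347
[0.41140497 0.25035759 0.        ]
t6.3 pos [0.4146 0.2522 0.0292] rot [-179.78   -0.45    3.89] F [ 0.1  0.1 -1.6] op 0.0347
row [-0.0034, 0.0017, 0.0053] [-0.0038, -0.0079, -0.0001] mm 7 deg 0.5
```

```bash
python3 -m creep '[[-0.0034,0.0017,0.0053,-0.0038,-0.008,0,0],[-0.0034,0.0017,0.0053,-0.0038,-0.008,0,0],[-0.0034,0.0017,0.0053,-0.0038,-0.008,0,0],[-0.0034,0.0017,0.0053,-0.0038,-0.008,0,0],[-0.0034,0.0017,0.0053,-0.0038,-0.008,0,0],[-0.0034,0.0017,0.0053,-0.0038,-0.008,0,0]]'; python3 -c "
from h import *
p=rk(-225,-90,0);print(p)
go(p[0],p[1],.0238,3.9)
t=snap('top','t3'); s=snap('side','s3'); zoom(t,155,285,140,240,6,'t3z'); zoom(s,180,310,135,235,6,'s3z')
q=rk(-50,-90,39); print('expect tip',q,(proj('top',q)-[155,140]+.5)*6,(proj('side',q)-[180,135]+.5)*6)
"
```

```text
time: 6.9
ee_pos: [0.4115, 0.2504, 0.024]
tcp_rot: [-180.0, -0.0, 3.9]
wrist_force: [-0.1, -0.8, -1.2]
opening: 0.0344
[0.41140497 0.25035759 0.        ]
t6.9 pos [0.4115 0.2504 0.024 ] rot [-1.7999e+02 -1.0000e-02  3.9000e+00] F [-0.1 -0.8 -1.2] op 0.0344
row [-0.0001, 0.0, 0.0002] [-0.0001, -0.0002, -0.0] mm 0 deg 0.0
expect tip [0.42330765 0.07576284 0.039     ] [[572.83911831 511.97958507]] [[186.1079492  427.59143072]]
```

View pics/t3z.png

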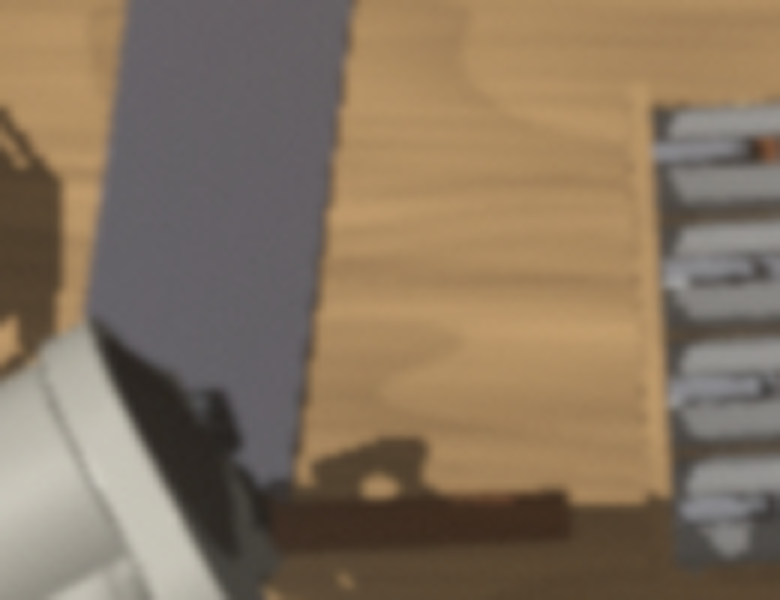

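View pics/s3z.png

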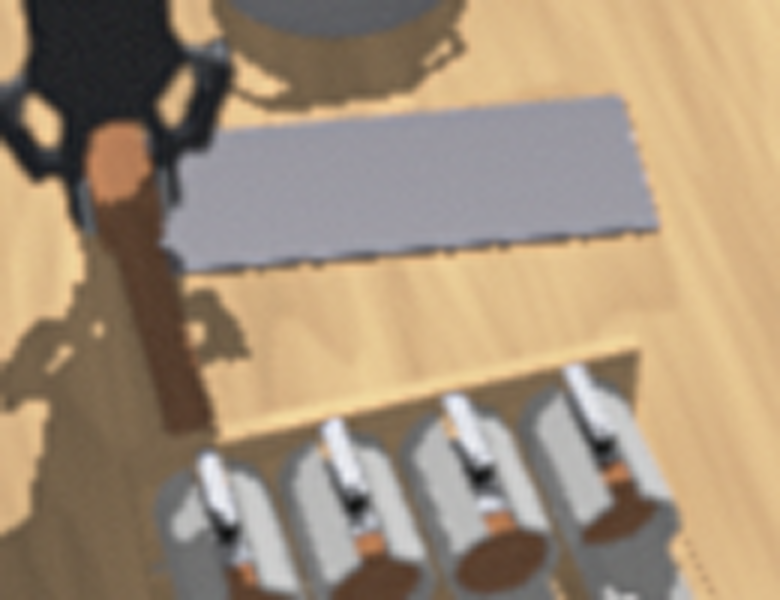

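Run:
```python
from ov import *
e=cyl(-200,-50,-90,39,13)+[((-200,-77,39),(-50,-77,39)),((-200,-103,39),(-50,-103,39))]+box(-10,0,-125,125,0,76)
draw("side","pics/s3.png","o5",RK,e,(180,165),9,(85,60))
draw("top","pics/t3.png","o6",RK,e,(195,195),9,(85,45))
```

```text
(no output)
```

View pics/o5.png

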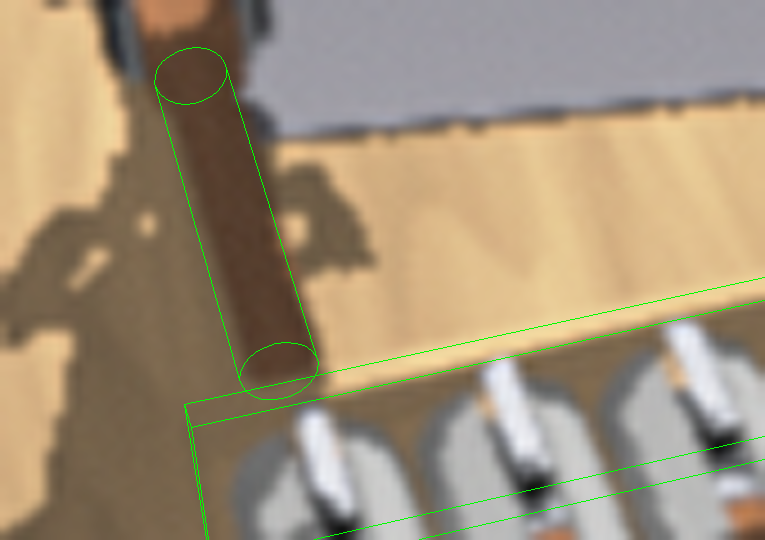

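View pics/o6.png

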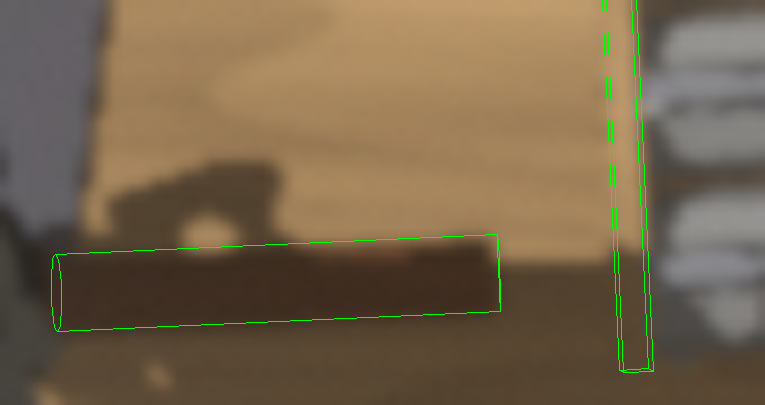

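```bash
python3 -m creep '[[0,0.015,0,0,0,0,0],[0,0.03,0,0,0,0,0],[0,0.045,0,0,0,0,0],[0,0.06,0,0,0,0,0],[0,0.075,0,0,0,0,0]]' 120; python3 -c "
from h import *
print(np.round(np.c_[pl((0,0,86.1),[bot.get_obs()['ee_pos']-np.array([RK[0],RK[1],0])])],4)); go(0.5,0,.0238,3.9)"
```

```text
time: 7.5
ee_pos: [0.4167, 0.1751, 0.0242]
tcp_rot: [-179.8, -0.0, 3.9]
wrist_force: [-1.1, 11.1, -1.3]
opening: 0.0345
[[-0.1496 -0.0898  0.0242]]
t7.5 pos [0.4167 0.1751 0.0242] rot [-1.7981e+02 -4.0000e-02  3.8800e+00] F [-1.1 11.1 -1.3] op 0.0345
row [0.0712, 0.1804, -0.0001] [-0.0034, -0.0007, -0.0003] mm 194 deg 0.2
```

```bash
python3 -m creep '[[0,0.013,0,0,0,0,0],[0,0.026,0,0,0,0,0],[0,0.039,0,0,0,0,0],[0,0.052,0,0,0,0,0],[0,0.065,0,0,0,0,0],[0,0.077,0,0,0,0,0],[0,0.086,0,0,0,0,0],[0,0.086,0,0,0,0,0]]' 120; python3 -c "
from h import *
print(np.round(np.c_[pl((0,0,86.1),[bot.get_obs()['ee_pos']-np.array([RK[0],RK[1],0])])],4))
t=snap('top','t4'); s=snap('side','s4'); zoom(t,185,345,145,245,5,'t4z'); zoom(s,180,320,185,295,5,'s4z')"
```

```text
time: 8.3
ee_pos: [0.4224, 0.0886, 0.0238]
tcp_rot: [180.0, 0.0, 3.8]
wrist_force: [0.5, 0.1, -0.8]
opening: 0.0342
[[-0.0628 -0.0901  0.0238]]
```

View pics/t4z.png

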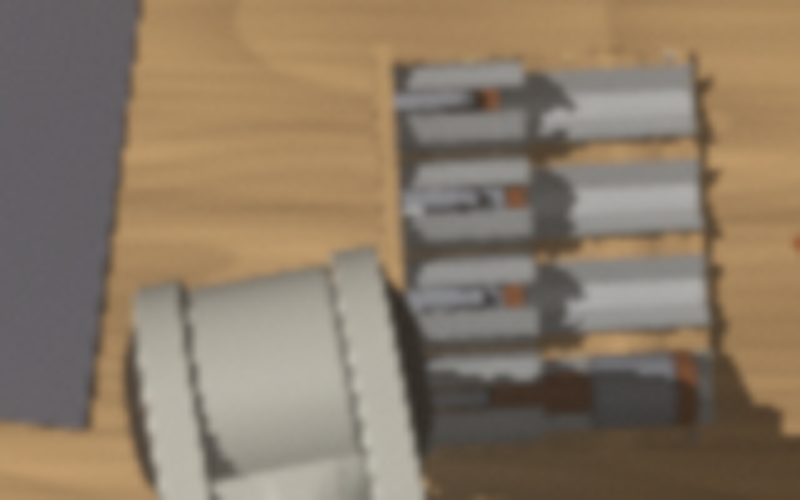

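View pics/s4z.png

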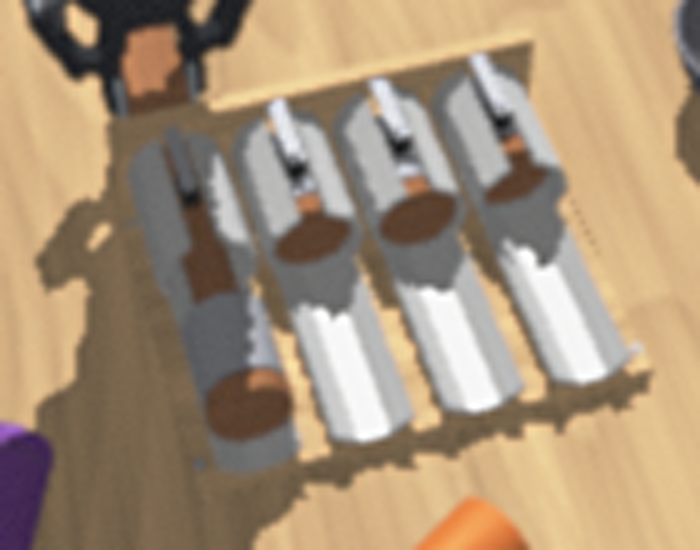

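```bash
python3 -m creep '[[0,-0.03,0,0,0,0,0],[0,-0.07,0,0,0,0,0],[0,-0.115,0,0,0,0,0],[0,-0.155,0,0,0,0,0],[0,-0.16,0,0,0,0,0],[0.03,-0.16,0,0,0,0,0],[0.06,-0.16,0,0,0,0,0],[0.06,-0.16,0,0,0,0,0]]' 120;python3 -m creep '[[0,0,0,0,0,0,0],[0,0,0,0,0,0,0],[0,0,0,0,0,0,0]]'; python3 -c "
from h import *
p=rk(-225,-30,0)
go(p[0],p[1],.0238,3.9)"
```

```text
time: 9.2
ee_pos: [0.4737, 0.2537, 0.0235]
tcp_rot: [180.0, -0.1, 3.9]
wrist_force: [-0.1, 0.2, -2.2]
opening: 0.0341
time: 9.5
ee_pos: [0.4707, 0.2533, 0.0239]
tcp_rot: [180.0, 0.0, 3.9]
wrist_force: [0.8, 0.5, -1.3]
opening: 0.0345
t9.5 pos [0.4707 0.2533 0.0239] rot [1.80e+02 1.00e-02 3.91e+00] F [ 0.8  0.5 -1.3] op 0.0345
row [0.0007, -0.0011, 0.0001] [0.0001, 0.0002, 0.0002] mm 1 deg 0.0
```

```bash
python3 -m creep '[[0.0005,0.02,0,0,0,0,0],[0.0005,0.04,0,0,0,0,0],[0.0005,0.055,0,0,0,0,0],[0.0005,0.07,0,0,0,0,0],[0.0005,0.085,0,0,0,0,0]]' 120 && python3 -m creep '[[0,0.013,0,0,0,0,0],[0,0.026,0,0,0,0,0],[0,0.039,0,0,0,0,0],[0,0.052,0,0,0,0,0],[0,0.064,0,0,0,0,0],[0,0.074,0,0,0,0,0],[0,0.074,0,0,0,0,0]]' 120
```

```text
time: 10.0
ee_pos: [0.4776, 0.1696, 0.0245]
tcp_rot: [-179.8, -0.0, 3.9]
wrist_force: [-1.5, 11.3, -0.6]
opening: 0.0347
time: 10.7
ee_pos: [0.4827, 0.0935, 0.0239]
tcp_rot: [180.0, 0.0, 3.8]
wrist_force: [0.7, 0.3, -1.8]
opening: 0.0348
```

```bash
python3 -c "
from h import *
print(np.round(np.c_[pl((0,0,86.1),[bot.get_obs()['ee_pos']-np.array([RK[0],RK[1],0])])],4))
s=snap('side','s5'); zoom(s,180,320,185,295,5,'s5z')"
```

```text
[[-0.0637 -0.0295  0.0239]]
```

View pics/s5z.png

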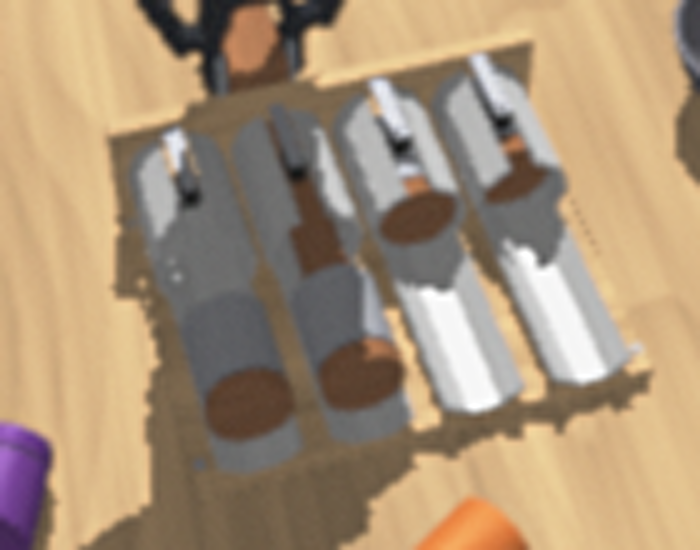

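Tins 0 and 1 are out in their troughs (lids at about (250,405) and (362,375)). On to sleeve 2.

```bash
python3 -m creep '[[0,-0.03,0,0,0,0,0],[0,-0.07,0,0,0,0,0],[0,-0.115,0,0,0,0,0],[0,-0.155,0,0,0,0,0],[0,-0.16,0,0,0,0,0],[0.03,-0.16,0,0,0,0,0],[0.06,-0.16,0,0,0,0,0],[0.06,-0.16,0,0,0,0,0]]' 120;python3 -m creep '[[0,0,0,0,0,0,0],[0,0,0,0,0,0,0],[0,0,0,0,0,0,0]]'; python3 -c "
from h import *
p=rk(-225,30,0)
go(p[0],p[1],.0238,3.9)"
```

```text
time: 11.55
ee_pos: [0.534, 0.2587, 0.0233]
tcp_rot: [180.0, -0.0, 3.9]
wrist_force: [-1.3, -0.3, -0.7]
opening: 0.0345
time: 11.85
ee_pos: [0.531, 0.2584, 0.024]
tcp_rot: [180.0, 0.0, 3.9]
wrist_force: [0.9, -0.1, -1.9]
opening: 0.0347
t11.8 pos [0.531  0.2584 0.024 ] rot [1.80e+02 1.00e-02 3.91e+00] F [ 0.9 -0.1 -1.9] op 0.0347
row [0.0002, -0.0001, 0.0002] [0.0, 0.0002, 0.0001] mm 0 deg 0.0
```

```bash
python3 -m creep '[[0,0.02,0,0,0,0,0],[0,0.04,0,0,0,0,0],[0,0.055,0,0,0,0,0],[0,0.07,0,0,0,0,0],[0,0.085,0,0,0,0,0]]' 120 && python3 -m creep '[[0,0.013,0,0,0,0,0],[0,0.026,0,0,0,0,0],[0,0.039,0,0,0,0,0],[0,0.052,0,0,0,0,0],[0,0.065,0,0,0,0,0],[0,0.076,0,0,0,0,0],[0,0.076,0,0,0,0,0]]' 120
```

```text
time: 12.35
ee_pos: [0.5374, 0.1745, 0.0244]
tcp_rot: [-179.8, -0.0, 4.0]
wrist_force: [-0.7, 10.7, 0.3]
opening: 0.0344
time: 13.05
ee_pos: [0.5427, 0.0964, 0.0238]
tcp_rot: [180.0, 0.0, 3.8]
wrist_force: [0.0, 0.8, -0.9]
opening: 0.0344
```

```bash
python3 -m creep '[[0,-0.03,0,0,0,0,0],[0,-0.07,0,0,0,0,0],[0,-0.115,0,0,0,0,0],[0,-0.155,0,0,0,0,0],[0,-0.16,0,0,0,0,0],[0.03,-0.16,0,0,0,0,0],[0.06,-0.16,0,0,0,0,0],[0.06,-0.16,0,0,0,0,0]]' 120;python3 -m creep '[[0,0,0,0,0,0,0],[0,0,0,0,0,0,0],[0,0,0,0,0,0,0]]'; python3 -c "
from h import *
p=rk(-225,90,0)
go(p[0],p[1],.0238,3.9)
t=snap('top','t6');s=snap('side','s6'); zoom(t,185,345,145,245,5,'t6z'); zoom(s,180,320,145,295,5,'s6z')"
```

```text
time: 13.85
ee_pos: [0.594, 0.2616, 0.0231]
tcp_rot: [180.0, -0.0, 3.9]
wrist_force: [-1.3, -0.1, -1.5]
opening: 0.0346
time: 14.15
ee_pos: [0.5909, 0.2615, 0.0241]
tcp_rot: [-180.0, 0.0, 3.9]
wrist_force: [-0.4, 1.0, -1.4]
opening: 0.0344
t14.2 pos [0.5909 0.2615 0.0241] rot [-1.8e+02  1.0e-02  3.9e+00] F [-0.4  1.  -1.4] op 0.0344
row [0.0001, -0.0011, 0.0003] [-0.0, 0.0002, 0.0] mm 1 deg 0.0
```

View pics/s6z.png

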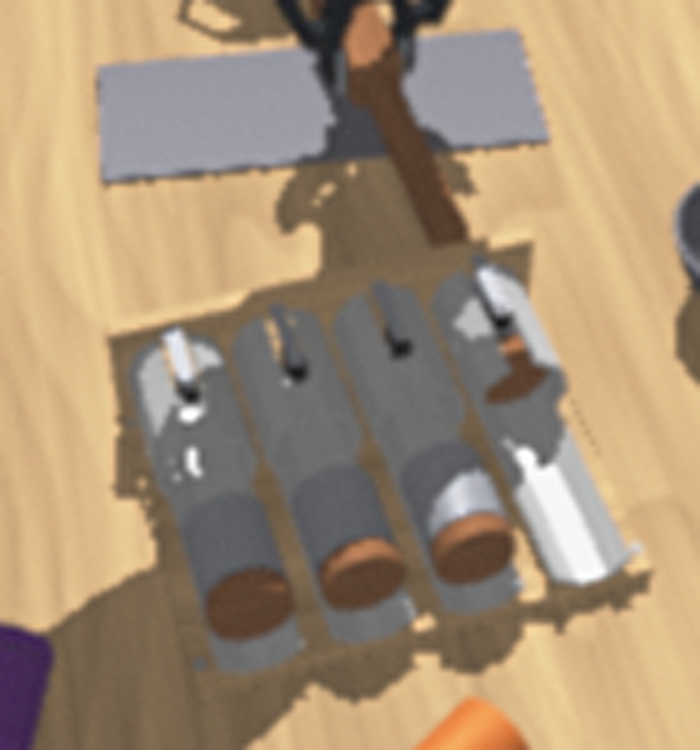

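View pics/t6z.png

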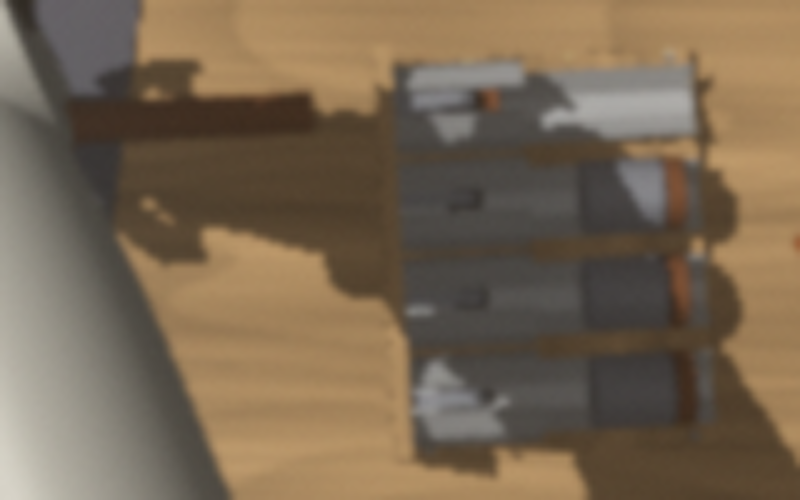

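```bash
python3 -m creep '[[0.001,0.02,0,0,0,0,0],[0.001,0.038,0,0,0,0,0],[0.001,0.05,0,0,0,0,0],[0.001,0.065,0,0,0,0,0],[0.001,0.08,0,0,0,0,0]]' 120 && python3 -m creep '[[0,0.013,0,0,0,0,0],[0,0.026,0,0,0,0,0],[0,0.039,0,0,0,0,0],[0,0.052,0,0,0,0,0],[0,0.065,0,0,0,0,0],[0,0.075,0,0,0,0,0],[0,0.080,0,0,0,0,0],[0,0.080,0,0,0,0,0]]' 120
```

```text
time: 14.75
ee_pos: [0.5981, 0.1824, 0.0244]
tcp_rot: [-179.8, -0.0, 3.9]
wrist_force: [-2.0, 11.2, -0.7]
opening: 0.0346
time: 15.55
ee_pos: [0.6035, 0.1012, 0.0238]
tcp_rot: [180.0, 0.0, 3.8]
wrist_force: [-0.0, 0.3, -0.9]
opening: 0.0344
```

```bash
python3 -m creep '[[0,-0.03,0,0,0,0,0],[0,-0.07,0,0,0,0,0],[0,-0.115,0,0,0,0,0],[0,-0.155,0,0,0,0,0],[0,-0.18,0,0,0,0,0],[0,-0.18,0,0,0,0,0]]' 120;python3 -m creep '[[0,0,-0.05,0,0,0,0],[0,0,-0.1,0,0,0,0],[0,0,-0.1,0,0,0,0],[0,0,-0.1,0,0,0,0]]'; python3 -c "
from h import *
t=snap('top','t7');s=snap('side','s7'); zoom(t,155,345,125,245,4,'t7z'); zoom(s,180,320,145,295,5,'s7z')
go(.518,.270,.07,84.9)"
```

```text
time: 16.15
ee_pos: [0.5903, 0.2852, 0.0235]
tcp_rot: [-180.0, 0.0, 4.1]
wrist_force: [-0.1, -0.4, -2.0]
opening: 0.0344
time: 16.55
ee_pos: [0.5919, 0.2815, 0.1253]
tcp_rot: [-180.0, -0.1, 3.9]
wrist_force: [-0.4, 0.1, -2.9]
opening: 0.0342
t16.6 pos [0.5907 0.281  0.1224] rot [1.7995e+02 1.0000e-01 3.8800e+00] F [-0.6 -0.  -0.8] op 0.0342
row [-0.0732, 0.006, 0.0526] [-0.0006, 0.0021, -1.4141] mm 90 deg 81.0
```

View pics/s7z.png

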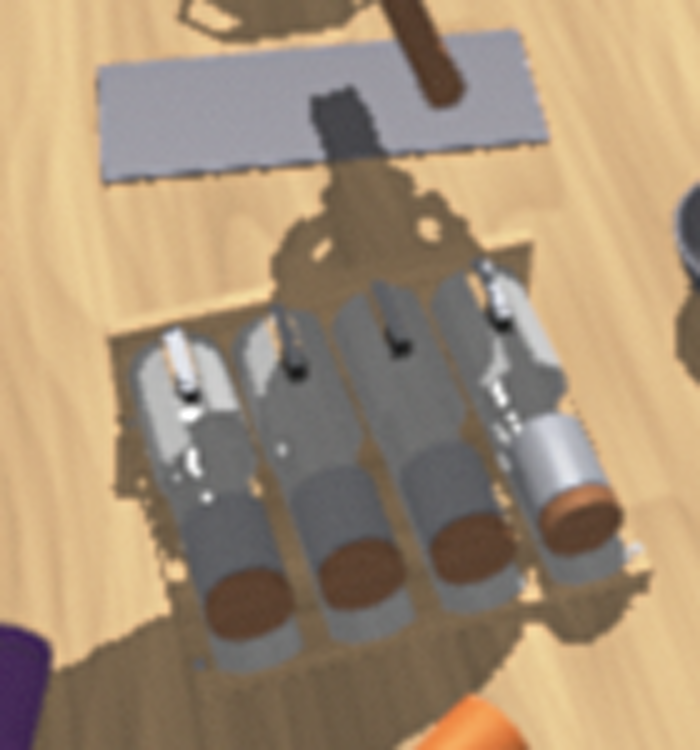

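View pics/t7z.png

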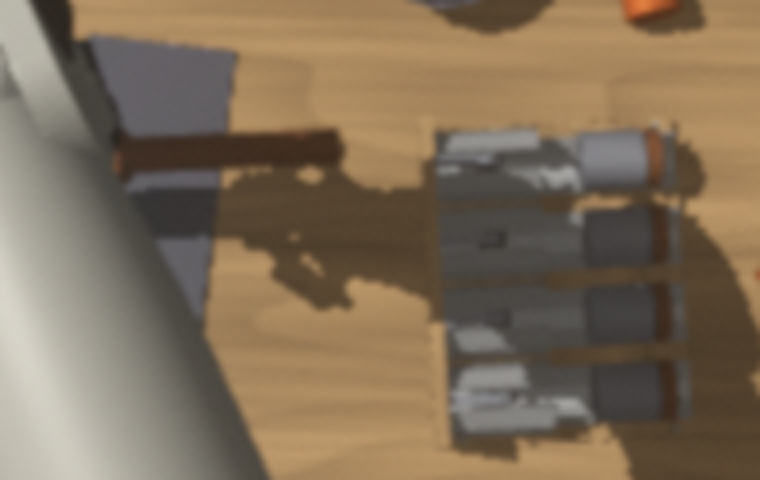

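```bash
python3 -m creep '[[-0.077,0,0.0,0,0,-1.414,0],[-0.077,0,0.0,0,0,-1.414,0],[-0.077,0,0.0,0,0,-1.414,0],[-0.077,0,0.0,0,0,-1.414,0],[-0.077,0,0.0,0,0,-1.414,0],[-0.077,0,0.0,0,0,-1.414,0],[-0.077,0,0.0,0,0,-1.414,0],[-0.077,0,0.0,0,0,-1.414,0]]'; python3 -m creep '[[0,0,0,0,0,-0.15,0],[0,0,0,0,0,-0.227,0],[0,0,0.03,0,0,-0.227,0],[0,0,0.06,0,0,-0.227,0],[0,0,0.06,0,0,-0.227,0],[0,0,0.06,0,0,-0.227,0],[0,0,0.06,0,0,-0.227,0]]'; python3 -c "
from h import *
go(.5139,.2754,.0075,84.9)"
```

```text
time: 17.45
ee_pos: [0.5135, 0.2757, 0.1218]
tcp_rot: [-179.9, 0.1, 73.0]
wrist_force: [0.5, 0.5, -0.5]
opening: 0.0348
time: 18.15
ee_pos: [0.5148, 0.2765, 0.0651]
tcp_rot: [179.9, -0.0, 85.7]
wrist_force: [-0.0, 0.2, -0.7]
opening: 0.0346
t18.1 pos [0.5148 0.2765 0.0651] rot [ 1.7994e+02 -4.0000e-02  8.5650e+01] F [-0.   0.2 -0.7] op 0.0346
row [-0.0013, -0.0009, 0.0576] [0.001, -0.0007, 0.0131] mm 58 deg 0.8
```

```bash
python3 -m creep '[[-0.001,-0.001,0.02,0.001,0,0.013,0],[-0.001,-0.001,0.04,0.001,0,0.013,0],[-0.001,-0.001,0.05,0.001,0,0.013,0],[-0.001,-0.001,0.056,0.001,0,0.013,0],[-0.001,-0.001,0.058,0.001,0,0.013,0],[-0.001,-0.001,0.058,0.001,0,0.013,0],[-0.001,-0.001,0.058,0.001,0,0.013,0]]';  python3 -c "
from h import *
go(.5139,.2754,.0068,84.9)"
```

```text
time: 18.85
ee_pos: [0.5139, 0.2758, 0.0069]
tcp_rot: [180.0, -0.1, 84.9]
wrist_force: [0.1, 0.5, 0.8]
opening: 0.0346
t18.9 pos [0.5139 0.2758 0.0069] rot [ 1.7998e+02 -5.0000e-02  8.4910e+01] F [0.1 0.5 0.8] op 0.0346
row [-0.0004, 0.0, 0.0001] [0.0003, -0.0009, 0.0002] mm 0 deg 0.1
```

```bash
python3 -m creep '[[0,0,0,0,0,0,1],[0,0,0,0,0,0,1],[0,0,0,0,0,0,1],[0,0,0,0,0,0,1],[0,0,-0.03,0,0,0,1],[0,0,-0.08,0,0,0,1],[0,0,-0.13,0,0,0,1],[0,0,-0.18,0,0,0,1]]'; python3 -c "
from h import *
s=snap('side','s8'); zoom(s,180,320,105,195,5,'s8z')
c=np.mean([rk(143,y,0) for y in (90,)],0);print(c)
go(c[0],c[1],.16,94)"
```

```text
time: 19.65
ee_pos: [0.5132, 0.2753, 0.1879]
tcp_rot: [-179.9, -0.0, 84.9]
wrist_force: [1.2, 0.3, -0.3]
opening: 0.0856
[ 0.61601777 -0.10454748  0.        ]
t19.7 pos [0.515  0.2763 0.1971] rot [179.53  -0.35  84.91] F [-3.  -1.6  5.9] op 0.0851
row [-0.3706, 0.1341, 0.036] [0.0086, -0.0054, -0.1586] mm 396 deg 9.1
```

View pics/s8z.png

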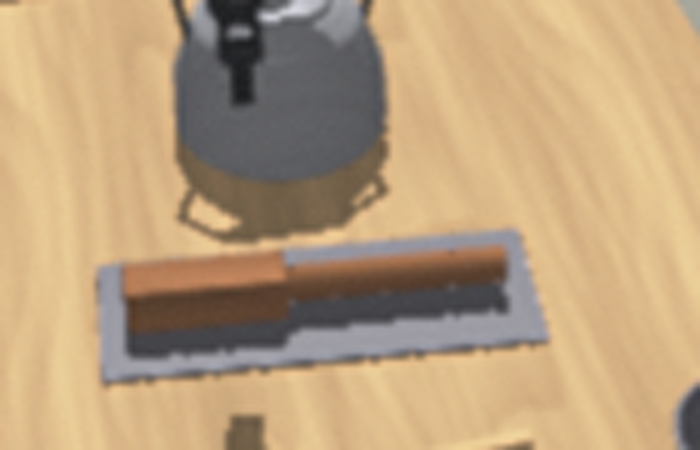

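Run:
```python
from ov import *
t=snap('top','t9'); s=cv2.imread('pics/s8.png')
e=[]
for y,x in ((-90,112),(-30,112),(30,112),(90,112)): e+=cyl(x,x+62,y,38)
draw("top",t,"o7",RK,e,(285,150),8,(65,90))
draw("side",s,"o8",RK,e,(205,205),7,(110,90))
```

```text
(no output)
```

View pics/o7.png

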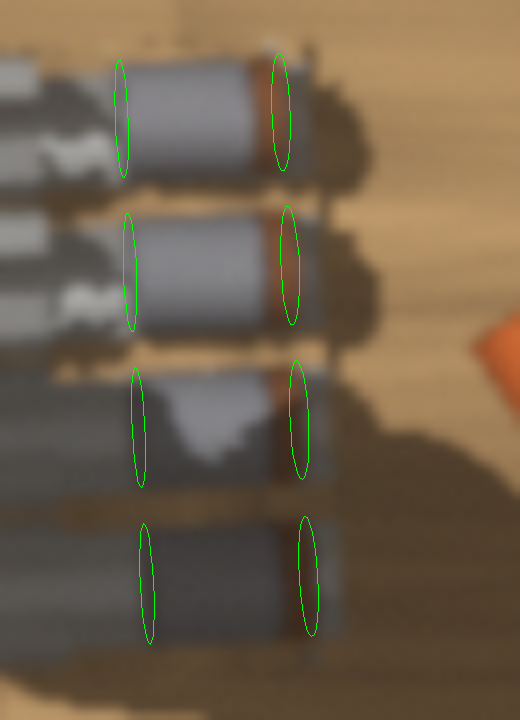

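View pics/o8.png

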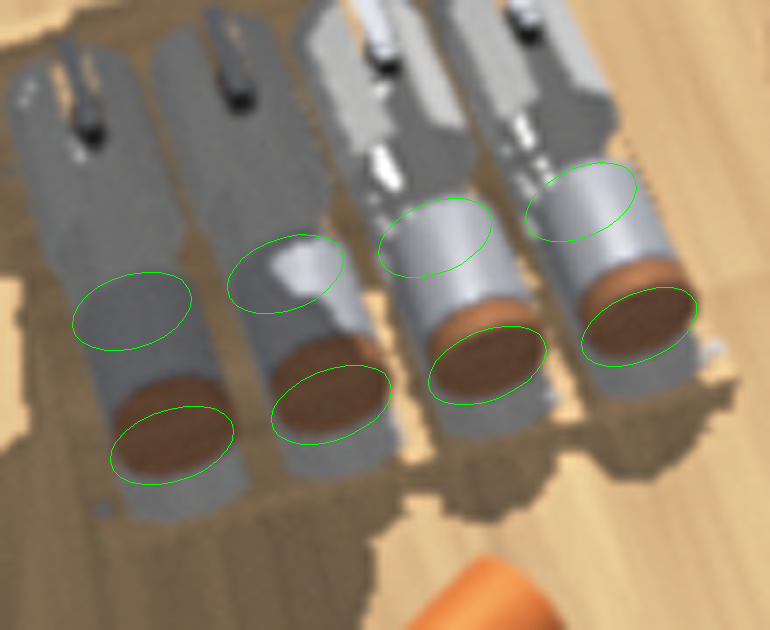

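```bash
python3 -m creep '[[-0.368,0.134,0,0,0,-0.159,0.88],[-0.368,0.134,0,0,0,-0.159,0.88],[-0.368,0.134,0,0,0,-0.159,0.88],[-0.368,0.134,0,0,0,-0.159,0.88],[-0.368,0.134,0,0,0,-0.159,0.88],[-0.368,0.134,0,0,0,-0.159,0.88],[-0.368,0.134,0,0,0,-0.159,0.88],[-0.368,0.134,0,0,0,-0.159,0.88]]' 40; python3 -m creep '[[0,0,0.05,0,0,0,0.88],[0,0,0.08,0,0,0,0.88],[0,0,0.08,0,0,0,0.88],[0,0,0.08,0,0,0,0.88],[0,0,0.08,0,0,0,0.88]]'; python3 -c "
from h import *
c=rk(140,90,0);print(c)
go(c[0],c[1],.021,93.9)"
```

```text
time: 20.55
ee_pos: [0.6145, -0.1054, 0.1855]
tcp_rot: [-179.9, -0.0, 94.0]
wrist_force: [0.6, -0.4, -1.2]
opening: 0.0752
time: 21.05
ee_pos: [0.6152, -0.1028, 0.1082]
tcp_rot: [179.9, 0.0, 94.1]
wrist_force: [0.3, 1.0, 0.5]
opening: 0.0753
[ 0.61581373 -0.10155442  0.        ]
t21.1 pos [ 0.6152 -0.1028  0.1082] rot [1.7989e+02 3.0000e-02 9.4060e+01] F [0.3 1.  0.5] op 0.0753
row [0.0012, 0.0005, 0.0872] [0.002, 0.0005, 0.0027] mm 87 deg 0.2
```

```bash
python3 -m creep '[[0.001,0.0005,0.02,0.002,0,0.003,0.88],[0.001,0.0005,0.035,0.002,0,0.003,0.88],[0.001,0.0005,0.035,0.002,0,0.003,0.88],[0.001,0.0005,0.035,0.002,0,0.003,0.88]]'; python3 -c "
from h import *
t=snap('top','t10');s=snap('side','s10'); zoom(s,205,315,145,255,6,'s10z');zoom(t,285,350,110,220,6,'t10z')
c=rk(140,90,0);print(c)
go(c[0],c[1],.021,93.9)"
```

```text
time: 21.45
ee_pos: [0.6148, -0.1018, 0.0714]
tcp_rot: [-179.8, -0.0, 93.9]
wrist_force: [0.3, -0.5, 0.3]
opening: 0.0752
[ 0.61581373 -0.10155442  0.        ]
t21.6 pos [ 0.6151 -0.102   0.0719] rot [-1.7991e+02  1.0000e-02  9.3860e+01] F [0.1 0.5 0. ] op 0.0753
row [0.0004, 0.0008, 0.0509] [-0.0015, 0.0001, -0.0008] mm 51 deg 0.1
```

View pics/s10z.png

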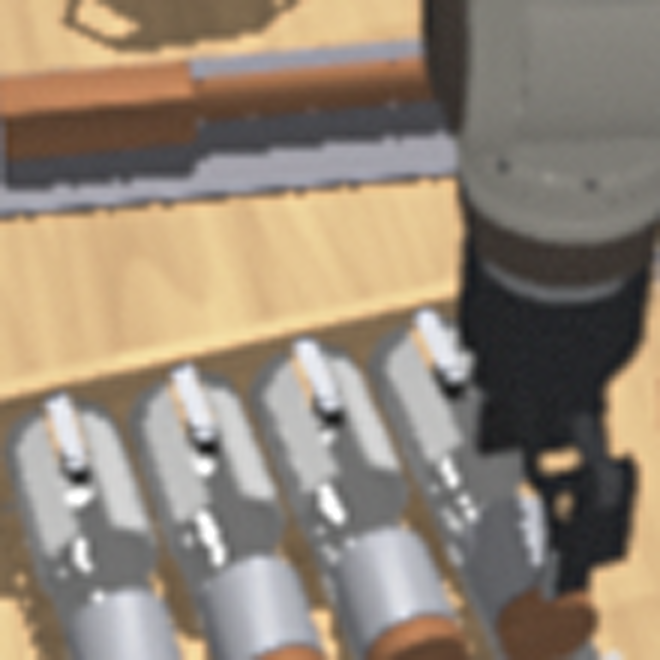

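View pics/t10z.png

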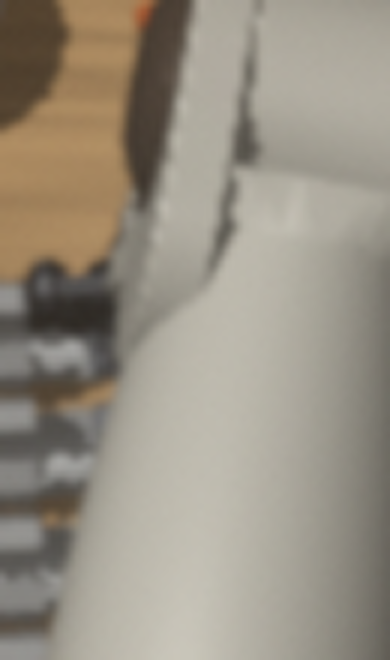

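```bash
python3 -m creep '[[0,0.001,0.015,-0.001,0,-0.001,0.88],[0,0.001,0.025,-0.001,0,-0.001,0.88],[0,0.001,0.03,-0.001,0,-0.001,0.88],[0,0.001,0.03,-0.001,0,-0.001,0.88]]'; python3 -c "
from h import *
s=snap('side','s11'); zoom(s,255,325,185,265,8,'s11z')
for x in (103,177): print((proj('side',rk(x,90,50))-[255,185]+.5)*8)
c=rk(140,90,0)
go(c[0],c[1],.021,93.9)"
```

```text
time: 21.95
ee_pos: [0.6148, -0.1017, 0.0393]
tcp_rot: [-179.8, -0.0, 93.9]
wrist_force: [-0.2, 0.1, 0.1]
opening: 0.0755
[[257.36463915 349.87930237]]
[[336.90485308 519.40773783]]
t22.0 pos [ 0.6152 -0.1018  0.0401] rot [-1.7982e+02 -3.0000e-02  9.3910e+01] F [-0.3  0.5  0.1] op 0.0752
row [0.0002, 0.0007, 0.0191] [-0.0031, -0.0005, 0.0001] mm 19 deg 0.2
```

View pics/s11z.png

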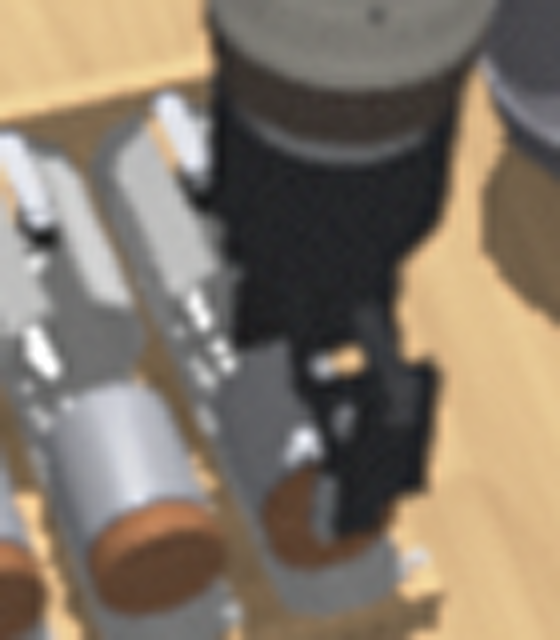

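```bash
python3 -c "
from h import *
for x in (168,171,174): print((proj('side',rk(x,90,38))-[255,185]+.5)*8, (proj('side',rk(x,30,38))-[255,185]+.5)*8)
"
```

```text
[[324.1716872  520.02570858]] [[151.09765568 563.68127865]]
[[327.4948359  527.16634135]] [[154.09548007 570.99883305]]
[[330.83185905 534.33678693]] [[157.10596979 578.34730293]]
```

```bash
python3 -m creep '[[0.001,0.0,0.009,-0.003,0,0,0.88],[0.001,0.0,0.018,-0.003,0,0,0.88],[0.001,0.0,0.018,-0.003,0,0,0.88],[0.001,0.0,0.018,-0.003,0,0,0.7],[0.001,0.0,0.018,-0.003,0,0,0.6],[0.001,0.0,0.018,-0.003,0,0,0.5],[0.001,0.0,0.018,-0.003,0,0,0.5]]' 40; python3 -c "
from h import *
c=rk(140,90,0)
go(c[0],c[1],.021,93.9)"
```

```text
time: 22.7
ee_pos: [0.6155, -0.1009, 0.0229]
tcp_rot: [179.9, -0.0, 93.9]
wrist_force: [-0.3, -0.3, -0.5]
opening: 0.0612
t22.7 pos [ 0.6155 -0.1009  0.0229] rot [ 1.7993e+02 -1.0000e-02  9.3910e+01] F [-0.3 -0.3 -0.5] op 0.0612
row [-0.0007, 0.0002, 0.0019] [0.0013, -0.0002, 0.0001] mm 2 deg 0.1
```

```bash
cat >> h.py <<'E'
CR=(.491,-.389,-78.)
def cr(x,y,z,C=None): return pl(C or CR,np.array([[x,y,z]])*1e-3)[0]
E
python3 -m creep '[[0,0,0,0,0,0,0.5],[0,0,-0.02,0,0,0,0.5],[0,0,-0.06,0,0,0,0.5],[0,0,-0.1,0,0,0,0.5],[0,0,-0.14,0,0,0,0.5],[0,0,-0.14,0,0,0,0.5],[0,0,-0.14,0,0,0,0.5],[0,0,-0.14,0,0,0,0.5]]' 60; python3 -c "
from h import *
s=snap('side','s12'); zoom(s,225,335,105,255,5,'s12z')
c=cr(0,46.5,0);print(c)
go(c[0],c[1],.14,102)"
```

```text
time: 23.5
ee_pos: [0.6148, -0.1008, 0.1612]
tcp_rot: [-179.9, -0.0, 93.9]
wrist_force: [0.5, -0.5, -2.2]
opening: 0.0611
[ 0.53648386 -0.37933211  0.        ]
t23.6 pos [ 0.6147 -0.1008  0.161 ] rot [-1.7992e+02 -5.0000e-02  9.3910e+01] F [-0.2  0.5 -0.4] op 0.0614
row [-0.2726, -0.097, 0.0209] [-0.0014, -0.0009, -0.1413] mm 290 deg 8.1
```

View pics/s12z.png

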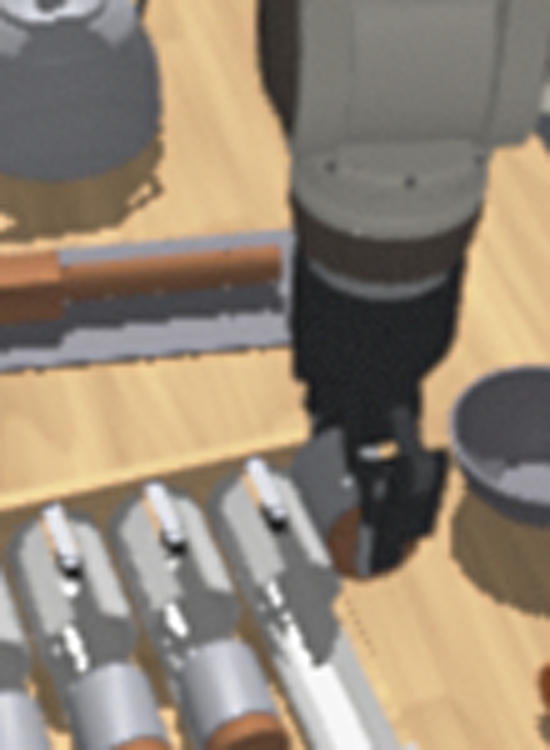

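```bash
python3 -m creep '[[-0.03,-0.03,0,0,0,-0.05,0.5],[-0.06,-0.06,0,0,0,-0.1,0.5],[-0.1,-0.085,0,0,0,-0.14,0.5],[-0.145,-0.095,0,0,0,-0.14,0.5],[-0.19,-0.097,0,0,0,-0.14,0.5],[-0.23,-0.097,0,0,0,-0.14,0.5],[-0.26,-0.097,0,0,0,-0.14,0.5],[-0.272,-0.097,0,0,0,-0.14,0.5]]' 60;python3 -m creep '[[0,0,0,0,0,0,0.5],[0,0,0.02,0,0,0,0.5],[0,0,0.04,0,0,0,0.5],[0,0,0.04,0,0,0,0.5],[0,0,0.04,0,0,0,0.5]]'; python3 -c "
from h import *
s=snap('side','s13'); t=snap('top','t13');zoom(s,205,345,245,384,5,'s13z'); zoom(t,335,435,110,245,5,'t13z')
c=cr(0,46.5,0);print(c)
go(c[0],c[1],.07,102)"
```

```text
time: 24.35
ee_pos: [0.5361, -0.3812, 0.1603]
tcp_rot: [-179.9, -0.1, 101.8]
wrist_force: [-0.6, 0.7, -1.8]
opening: 0.0615
time: 24.85
ee_pos: [0.5371, -0.3775, 0.1227]
tcp_rot: [180.0, -0.1, 102.0]
wrist_force: [-0.6, -0.6, -0.3]
opening: 0.0616
[ 0.53648386 -0.37933211  0.        ]
t24.9 pos [ 0.5376 -0.3784  0.124 ] rot [1.7987e+02 6.0000e-02 1.0197e+02] F [ 0.2  0.6 -1.5] op 0.0613
row [-0.0006, -0.0014, 0.054] [0.0022, 0.001, -0.0004] mm 54 deg 0.1
```

View pics/s13z.png

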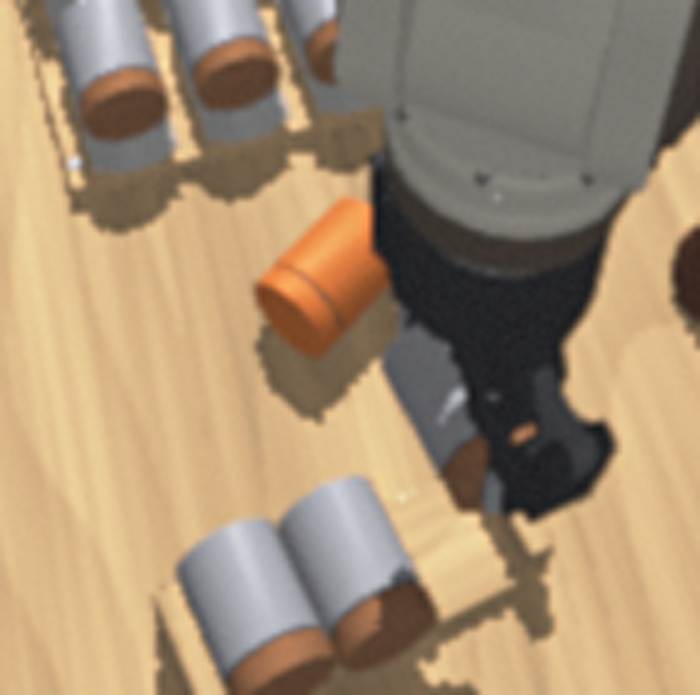

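View pics/t13z.png

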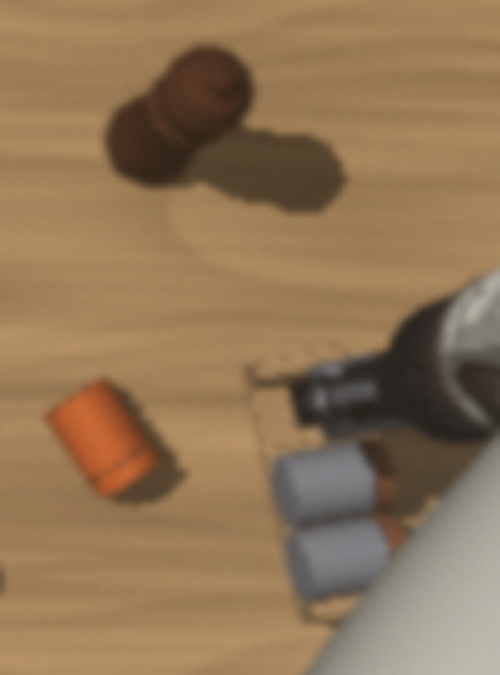

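```bash
python3 -m creep '[[-0.0006,-0.0014,0.025,0.002,0.001,0,0.5],[-0.0006,-0.0014,0.05,0.002,0.001,0,0.5],[-0.0006,-0.0014,0.053,0.002,0.001,0,0.5],[-0.0006,-0.0014,0.053,0.002,0.001,0,0.5],[-0.0006,-0.0014,0.053,0.002,0.001,0,0.5],[-0.0006,-0.0014,0.053,0.002,0.001,0,0.5]]' 60
python3 - <<'E'
from ov import *
s=snap('side','s14'); t=snap('top','t14')
c=cr(0,46.5,0)
go(c[0],c[1],.018,102)
o=bot.get_obs(); z=(o['ee_pos'][2]+.0151)*1e3
P0=(o['ee_pos'][0],o['ee_pos'][1],o['tcp_rot'][2]-180)
im=s.copy()
e=cyl(-31,31,0,z)+[((-31,23,z),(31,23,z)),((-31,-23,z),(31,-23,z))]
draw("side",s,"o9",P0,e,(235,285),7,(110,99)); draw("top",t,"o10",P0,e,(375,160),7,(60,90))
draw("side",s,"o11",CR,crE,(235,285),7,(110,99)); draw("top",t,"o12",CR,crE,(375,160),7,(60,90))
E
```

```text
time: 25.55
ee_pos: [0.5366, -0.3802, 0.0715]
tcp_rot: [180.0, 0.0, 101.9]
wrist_force: [-0.1, 0.1, -1.3]
opening: 0.0613
t25.6 pos [ 0.5364 -0.38    0.0709] rot [1.7998e+02 1.0000e-02 1.0193e+02] F [-0.2  0.3 -0.1] op 0.0613
row [0.0007, 0.0002, 0.0529] [0.0003, 0.0002, -0.0012] mm 53 deg 0.1
```

View pics/o9.png

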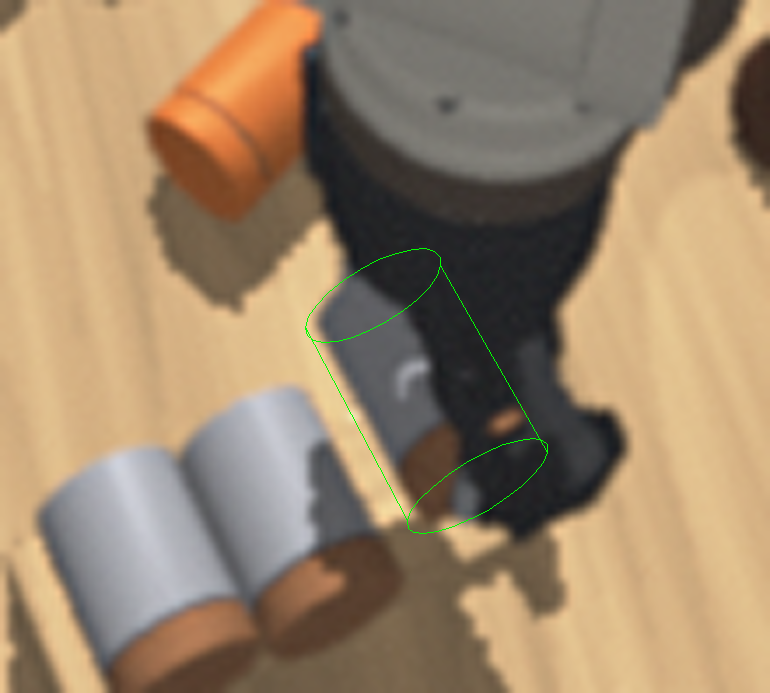

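View pics/o10.png

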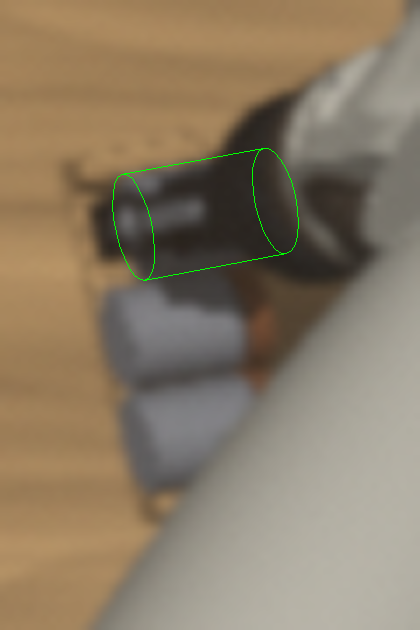

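View pics/o11.png

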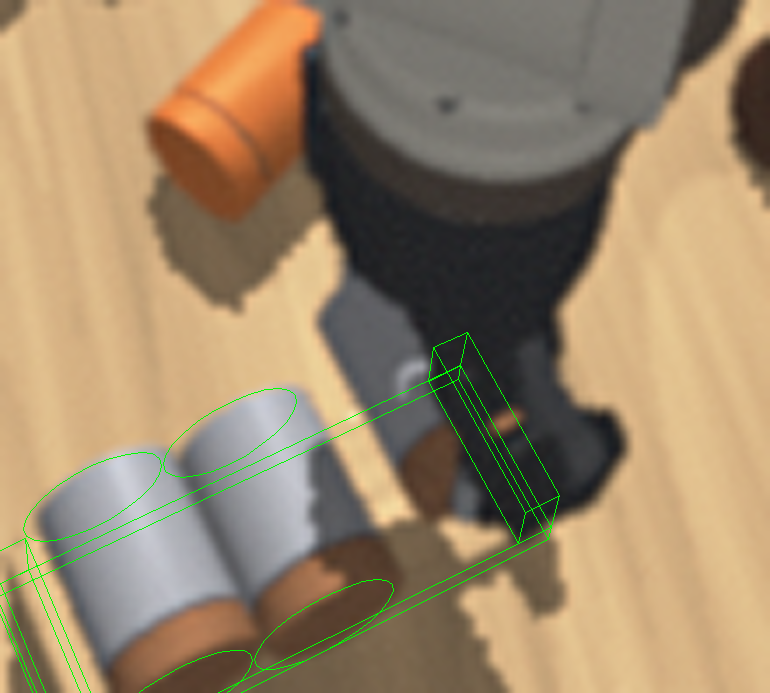

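View pics/o12.png

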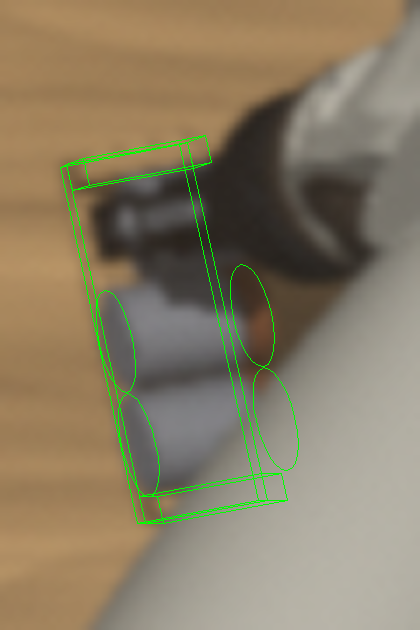

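```bash
sed -i 's/^CR=.*/CR=(.4937,-.389,-78.)/' h.py; python3 -c "
from h import *
c=cr(0,46.5,0); print(c)
go(c[0],c[1],.03,102)"; python3 -m creep '[[0,0.003,0.01,0,0,-0.001,0.5],[0,0.003,0.02,0,0,-0.001,0.5],[0,0.003,0.03,0,0,-0.001,0.5],[0,0.003,0.036,0,0,-0.001,0.5],[0,0.003,0.036,0,0,-0.001,0.5],[0,0.003,0.036,0,0,-0.001,0.5]]' 60; python3 -c "
from h import *
c=cr(0,46.5,0); print(c)
go(c[0],c[1],.018,102)
s=snap('side','s15'); zoom(s,235,345,285,384,7,'s15z')"
```

```text
[ 0.53918386 -0.37933211  0.        ]
t25.6 pos [ 0.5364 -0.38    0.0709] rot [1.7998e+02 1.0000e-02 1.0193e+02] F [-0.2  0.3 -0.1] op 0.0613
row [0.0001, 0.0028, 0.0409] [0.0003, 0.0002, -0.0012] mm 41 deg 0.1
time: 26.25
ee_pos: [0.5387, -0.3791, 0.0335]
tcp_rot: [-179.9, -0.1, 102.0]
wrist_force: [-0.4, -0.7, -1.8]
opening: 0.0613
[ 0.53918386 -0.37933211  0.        ]
t26.2 pos [ 0.5387 -0.3791  0.0335] rot [-1.7994e+02 -7.0000e-02  1.0198e+02] F [-0.4 -0.7 -1.8] op 0.0613
row [-0.0004, 0.0004, 0.0155] [-0.0011, -0.0013, -0.0003] mm 15 deg 0.1
```

View pics/s15z.png

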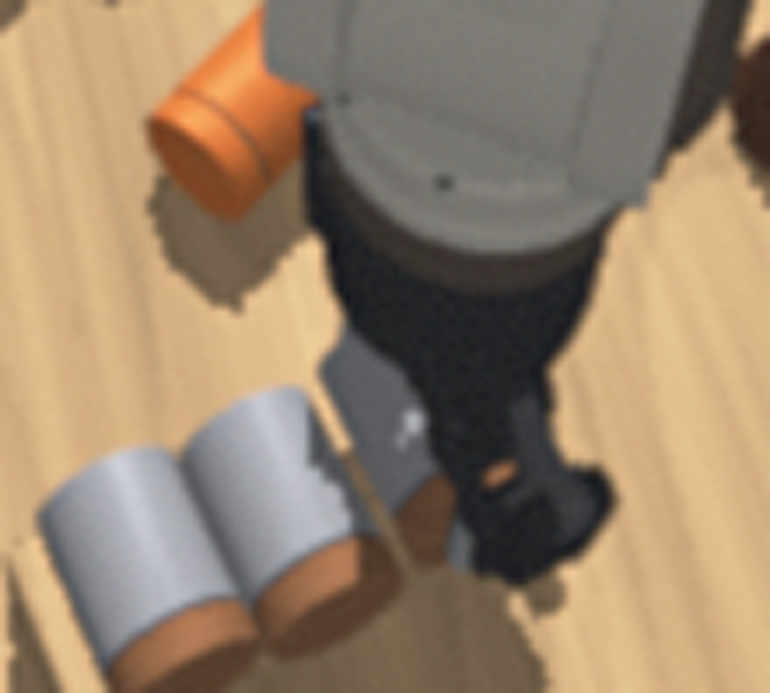

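```bash
python3 -m creep '[[0,0,0.004,0,0,0,0.5],[0,0,0.008,0,0,0,0.5],[0,0,0.008,0,0,0,0.5]]' 60;python3 -m creep '[[0,0,0.003,0,0,0,0.5],[0,0,0.005,0,0,0,0.5],[0,0,0.005,0,0,0,0.5]]' 60;  python3 -c "
from h import *
c=cr(0,46.5,0)
go(c[0],c[1],.018,102)
s=snap('side','s16'); zoom(s,235,345,285,384,7,'s16z')"
```

```text
time: 26.6
ee_pos: [0.5385, -0.3789, 0.0249]
tcp_rot: [-179.9, -0.1, 102.0]
wrist_force: [0.6, 0.6, -0.8]
opening: 0.0617
time: 26.9
ee_pos: [0.5384, -0.3791, 0.0202]
tcp_rot: [-179.9, -0.1, 102.0]
wrist_force: [-2.7, -1.7, -0.9]
opening: 0.0612
t26.9 pos [ 0.5384 -0.3791  0.0202] rot [-1.7990e+02 -7.0000e-02  1.0197e+02] F [-2.7 -1.7 -0.9] op 0.0612
row [-0.0004, 0.0007, 0.0022] [-0.0017, -0.0013, -0.0005] mm 2 deg 0.1
```

View pics/s16z.png

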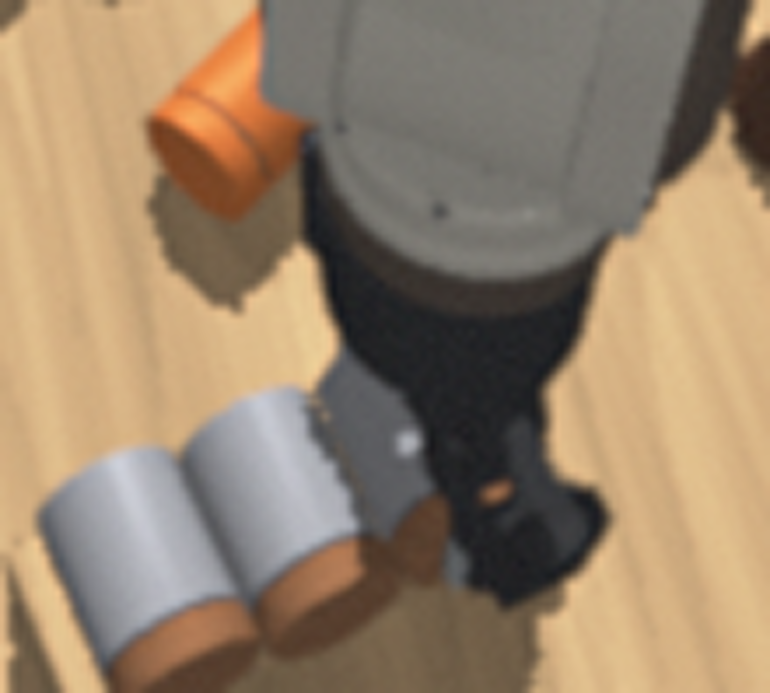

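```bash
python3 -m creep '[[0,-0.001,0,0,0,0,0.5],[0,-0.001,0.001,0,0,0,0.5],[0,-0.001,0.002,0,0,0,0.5],[0,-0.001,0.002,0,0,0,0.5]]' 60;  python3 -c "
from h import *
c=cr(0,46.5,0)
go(c[0],c[1],.018,102)"
```

```text
time: 27.35
ee_pos: [0.5379, -0.3792, 0.0184]
tcp_rot: [-180.0, -0.1, 102.0]
wrist_force: [1.0, 0.6, -1.2]
opening: 0.0614
t27.4 pos [ 0.5379 -0.3792  0.0184] rot [-1.7995e+02 -7.0000e-02  1.0199e+02] F [ 1.   0.6 -1.2] op 0.0614
row [-0.0004, 0.0012, 0.0004] [-0.0008, -0.0012, -0.0002] mm 1 deg 0.1
```

```bash
python3 -m creep '[[0,0,0.001,0,0,0,0.5],[0,0,0.001,0,0,0,0.5],[0,0,0.001,0,0,0,0.8],[0,0,0.001,0,0,0,0.88],[0,0,0.001,0,0,0,0.88],[0,0,-0.03,0,0,0,0.88],[0,0,-0.08,0,0,0,0.88],[0,0,-0.13,0,0,0,0.88]]' 60;  python3 -m creep '[[0,-0.0,-0.0,0,0,0,0.88],[0.045,-0.02,-0.0,0,0,0,0.88],[0.09,-0.04,0,0,0,0,0.88],[0.13,-0.06,0,0,0,0,0.88],[0.13,-0.06,0,0,0,0,0.88]]'
python3 - <<'E'
from ov import *
s=snap('side','s17'); t=snap('top','t17')
e=crE+cyl(-31,31,46.5,33)
draw("side",s,"o13",CR,e,(225,305),7,(110,79)); draw("top",t,"o14",CR,e,(375,160),7,(60,90))
zoom(s,225,335,305,384,7,'s17z')
c=rk(139,30,0); go(c[0],c[1],.12,93.9)
E
```

```text
time: 28.15
ee_pos: [0.5374, -0.379, 0.1495]
tcp_rot: [-179.9, -0.1, 102.0]
wrist_force: [0.2, -0.3, 0.4]
opening: 0.0747
time: 28.65
ee_pos: [0.4492, -0.2613, 0.1488]
tcp_rot: [-179.9, -0.1, 102.1]
wrist_force: [1.4, -1.0, -0.1]
opening: 0.0753
t28.8 pos [ 0.4522 -0.2643  0.1495] rot [1.7998e+02 1.0000e-02 1.0203e+02] F [0.6 0.4 0.5] op 0.0748
row [0.1345, 0.1347, 0.0295] [0.0003, 0.0001, 0.1419] mm 193 deg 8.1
```

View pics/o13.png

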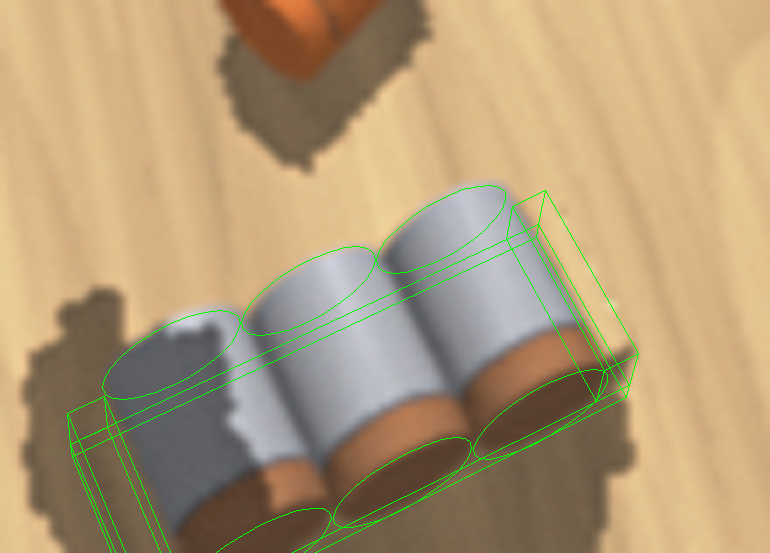

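View pics/o14.png

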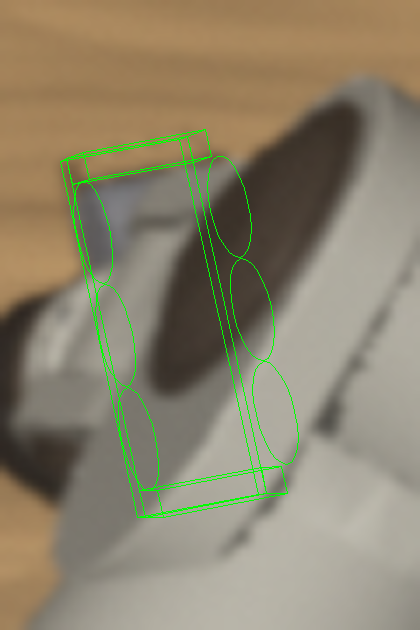

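```bash
sed -i 's/^CR=.*/CR=(.4925,-.389,-78.)/' h.py; python3 -m creep '[[0.134,0.135,0,0,0,0.142,0.88],[0.134,0.135,0,0,0,0.142,0.88],[0.134,0.135,0,0,0,0.142,0.88],[0.134,0.135,0,0,0,0.142,0.88],[0.134,0.135,0.03,0,0,0.142,0.88],[0.134,0.135,0.05,0,0,0.142,0.88],[0.134,0.135,0.05,0,0,0.142,0.88],[0.134,0.135,0.05,0,0,0.142,0.88]]' 40; python3 -c "
from h import *
c=rk(140,30,0); go(c[0],c[1],.06,93.9)"
```

```text
time: 29.55
ee_pos: [0.557, -0.1061, 0.099]
tcp_rot: [-179.9, -0.1, 93.8]
wrist_force: [-0.2, 0.2, 0.9]
opening: 0.075
t29.6 pos [ 0.557  -0.1061  0.099 ] rot [-1.7992e+02 -5.0000e-02  9.3820e+01] F [-0.2  0.2  0.9] op 0.0750
row [0.0004, -0.0009, 0.039] [-0.0014, -0.001, -0.0015] mm 39 deg 0.1
```

```bash
python3 -m creep '[[0,-0.001,0.03,-0.001,-0.001,-0.0015,0.88],[0,-0.001,0.05,-0.001,-0.001,-0.0015,0.88],[0,-0.001,0.06,-0.001,-0.001,-0.0015,0.88],[0,-0.001,0.06,-0.001,-0.001,-0.0015,0.88]]' 40; python3 -c "
from h import *
c=rk(140,30,0); go(c[0],c[1],.0225,93.9)"; python3 -m creep '[[0,0,0.01,0,0,0,0.88],[0,0,0.0165,0,0,0,0.88],[0,0,0.0165,0,0,0,0.88],[0,0,0.0165,0,0,0,0.7],[0,0,0.0165,0,0,0,0.6],[0,0,0.0165,0,0,0,0.5],[0,0,0.0165,0,0,0,0.5]]' 40;python3 -c "
from h import *
c=rk(140,30,0); go(c[0],c[1],.0225,93.9)"
```

```text
time: 29.95
ee_pos: [0.5554, -0.1059, 0.0387]
tcp_rot: [-180.0, -0.0, 93.9]
wrist_force: [-0.5, 0.1, -0.7]
opening: 0.0751
t29.9 pos [ 0.5554 -0.1059  0.0387] rot [-179.97   -0.     93.9 ] F [-0.5  0.1 -0.7] op 0.0751
row [0.0003, 0.0006, 0.0162] [-0.0006, -0.0001, -0.0] mm 16 deg 0.0
time: 30.65
ee_pos: [0.5557, -0.1056, 0.0228]
tcp_rot: [180.0, 0.0, 93.9]
wrist_force: [-0.8, -1.0, 3.4]
opening: 0.0617
t30.6 pos [ 0.5557 -0.1056  0.0228] rot [1.7996e+02 1.0000e-02 9.3940e+01] F [-0.8 -1.   3.4] op 0.0617
row [-0.0001, 0.0003, 0.0003] [0.0007, 0.0002, 0.0007] mm 0 deg 0.1
```

```bash
python3 -m creep '[[0,0,0,0,0,0,0.5],[0,0,-0.02,0,0,0,0.5],[0,0,-0.06,0,0,0,0.5],[0,0,-0.1,0,0,0,0.5],[0,0,-0.14,0,0,0,0.5],[0,0,-0.14,0,0,0,0.5],[0,0,-0.14,0,0,0,0.5],[0,0,-0.14,0,0,0,0.5]]' 60; python3 -c "
from h import *
c=cr(0,23,0);print(c)
go(c[0],c[1],.14,102)"
```

```text
time: 31.45
ee_pos: [0.5549, -0.1054, 0.1607]
tcp_rot: [-179.9, -0.0, 93.9]
wrist_force: [-0.1, 1.0, -0.6]
opening: 0.0613
[ 0.51499739 -0.38421803  0.        ]
t31.4 pos [ 0.5549 -0.1054  0.1607] rot [-1.7988e+02 -3.0000e-02  9.3940e+01] F [-0.1  1.  -0.6] op 0.0613
row [-0.2754, -0.0589, 0.0207] [-0.0021, -0.0007, -0.1407] mm 282 deg 8.1
```

```bash
python3 -m creep '[[-0.03,-0.01,0,0,0,-0.03,0.5],[-0.07,-0.02,0,0,0,-0.07,0.5],[-0.115,-0.03,0,0,0,-0.11,0.5],[-0.16,-0.04,0,0,0,-0.14,0.5],[-0.205,-0.05,0,0,0,-0.14,0.5],[-0.245,-0.055,0,0,0,-0.14,0.5],[-0.268,-0.058,0,0,0,-0.14,0.5],[-0.2755,-0.059,0,0,0,-0.14,0.5]]' 60;python3 -m creep '[[0,0,0,0,0,0,0.5],[0,0,0.03,0,0,0,0.5],[0,0,0.05,0,0,0,0.5],[0,0,0.06,0,0,0,0.5],[0,0,0.06,0,0,0,0.5],[0,0,0.06,0,0,0,0.5]]'; python3 -c "
from h import *
s=snap('side','s18');zoom(s,215,345,265,384,6,'s18z')
c=cr(0,23,0);print(c)
go(c[0],c[1],.06,102)"
```

```text
time: 32.25
ee_pos: [0.5142, -0.3864, 0.1597]
tcp_rot: [-179.9, -0.1, 101.8]
wrist_force: [-0.1, 0.6, -2.2]
opening: 0.0613
time: 32.85
ee_pos: [0.5159, -0.3839, 0.1032]
tcp_rot: [180.0, 0.0, 102.0]
wrist_force: [0.5, 0.1, -0.5]
opening: 0.0611
[ 0.51499739 -0.38421803  0.        ]
t32.9 pos [ 0.516  -0.3842  0.1036] rot [1.7994e+02 7.0000e-02 1.0199e+02] F [-0.  -0.8 -0.6] op 0.0616
row [0.0003, -0.0011, 0.0436] [0.001, 0.0012, -0.0001] mm 44 deg 0.1
```

View pics/s18z.png

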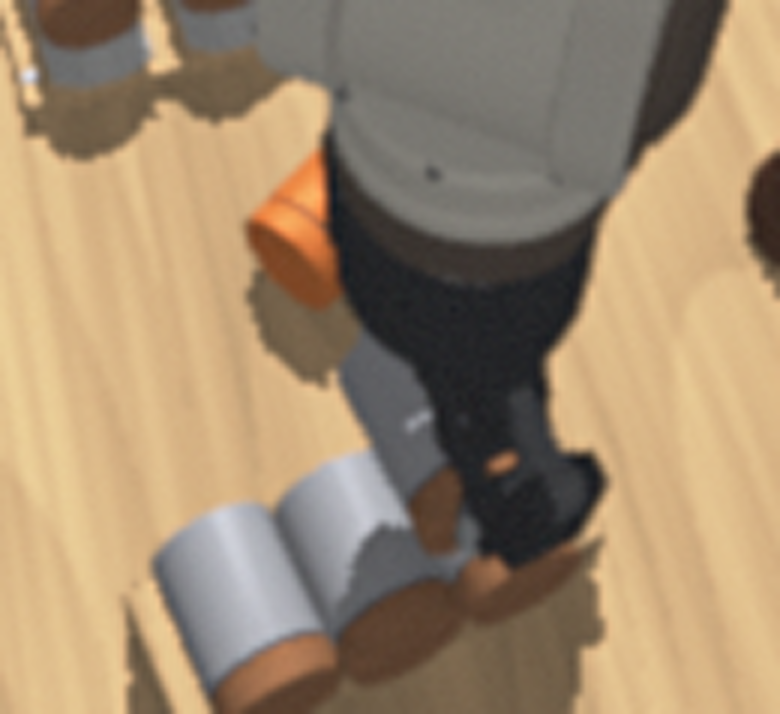

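```bash
python3 -m creep '[[0.0003,-0.001,0.015,0.001,0.001,0,0.5],[0.0003,-0.001,0.03,0.001,0.001,0,0.5],[0.0003,-0.001,0.038,0.001,0.001,0,0.5],[0.0003,-0.001,0.041,0.001,0.001,0,0.5],[0.0003,-0.001,0.041,0.001,0.001,0,0.5]]' 60;python3 -m creep '[[0,0,0.001,0,0,0,0.5],[0,0,0.002,0,0,0,0.5],[0,0,0.003,0,0,0,0.5],[0,0,0.003,0,0,0,0.5]]'; python3 -c "
from h import *
c=cr(0,23,0);print(c)
go(c[0],c[1],.058,102)"
```

```text
time: 33.4
ee_pos: [0.5141, -0.3841, 0.0605]
tcp_rot: [-179.9, -0.1, 102.0]
wrist_force: [-0.1, 0.0, -1.2]
opening: 0.0612
time: 33.8
ee_pos: [0.5144, -0.3844, 0.0584]
tcp_rot: [-179.9, -0.0, 102.0]
wrist_force: [0.1, -0.1, -0.5]
opening: 0.0613
[ 0.51499739 -0.38421803  0.        ]
t33.8 pos [ 0.5144 -0.3844  0.0584] rot [-1.7995e+02 -4.0000e-02  1.0195e+02] F [ 0.1 -0.1 -0.5] op 0.0613
row [0.0001, 0.0006, 0.0004] [-0.0009, -0.0008, -0.0008] mm 1 deg 0.1
```

```bash
python3 -m creep '[[0,0,0.001,0,0,0,0.5],[0,0,0.0015,0,0,0,0.5],[0,0,0.0015,0,0,0,0.5]]'; python3 -c "
from h import *
s=snap('side','s19');zoom(s,215,345,265,384,6,'s19z')
go(.5150,-.3842,.058,102)"
```

```text
time: 34.1
ee_pos: [0.5152, -0.3844, 0.058]
tcp_rot: [180.0, 0.0, 102.0]
wrist_force: [0.6, 1.6, 4.1]
opening: 0.0613
t34.1 pos [ 0.5152 -0.3845  0.058 ] rot [1.7995e+02 1.0000e-02 1.0198e+02] F [1.3 1.8 5.9] op 0.0617
row [0.0003, -0.0001, -0.0] [0.0008, 0.0002, -0.0004] mm 0 deg 0.1
```

View pics/s19z.png

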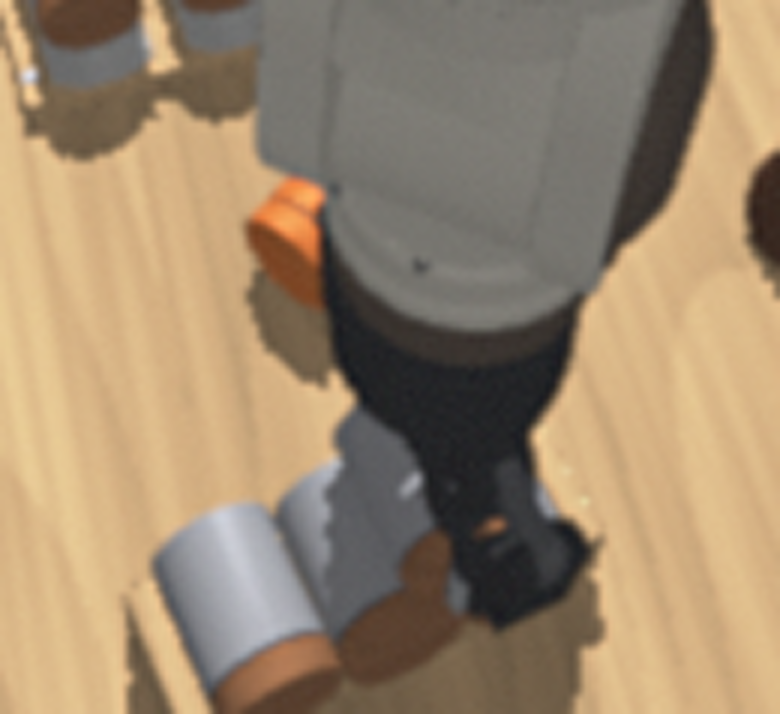

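```bash
python3 -m creep '[[0,0,0,0,0,0,0.7],[0,0,0,0,0,0,0.88],[0,0,0,0,0,0,0.88],[0,0,-0.02,0,0,0,0.88],[0,0,-0.06,0,0,0,0.88],[0,0,-0.1,0,0,0,0.88]]' 60;  python3 -m creep '[[0.04,-0.01,-0.0,0,0,0,0.88],[0.09,-0.02,0,0,0,0,0.88],[0.13,-0.03,0,0,0,0,0.88],[0.14,-0.03,0,0,0,0,0.88],[0.14,-0.03,0,0,0,0,0.88]]'
python3 - <<'E'
from ov import *
s=snap('side','s20')
e=crE+cyl(-31,31,46.5,33)+cyl(-31,31,23,73)
draw("side",s,"o15",CR,e,(225,285),7,(110,99))
c=rk(140,-30,0); go(c[0],c[1],.10,93.9)
E
```

```text
time: 34.75
ee_pos: [0.5138, -0.3841, 0.157]
tcp_rot: [-179.8, -0.1, 101.9]
wrist_force: [-0.0, -1.7, -0.1]
opening: 0.0754
time: 35.25
ee_pos: [0.456, -0.2527, 0.1575]
tcp_rot: [-180.0, -0.0, 102.0]
wrist_force: [0.4, -0.5, 0.4]
opening: 0.0757
t35.3 pos [ 0.4565 -0.2537  0.1573] rot [-179.98   -0.    102.01] F [ 0.4 -0.2  0.5] op 0.0752
row [0.1326, 0.0687, 0.0573] [-0.0004, -0.0, 0.1415] mm 160 deg 8.1
```

View pics/o15.png

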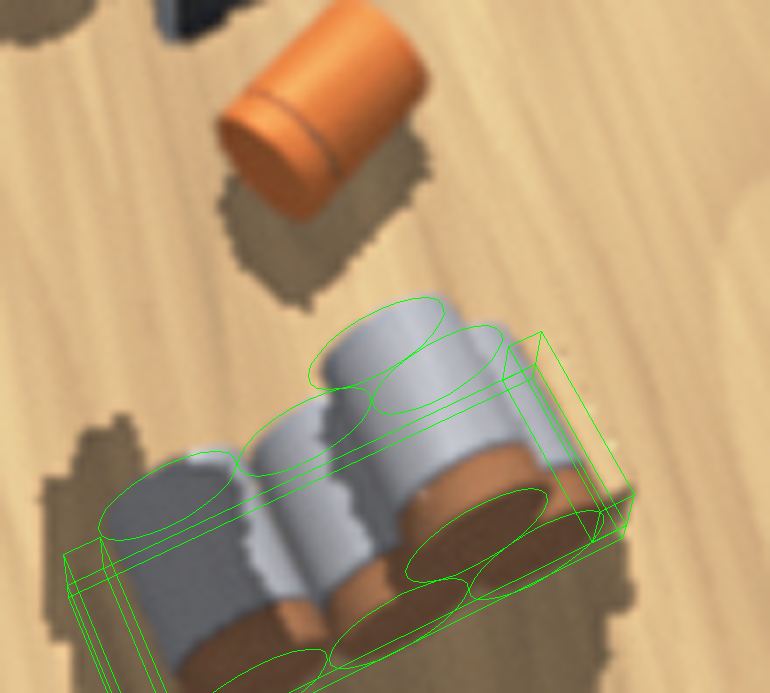

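```bash
python3 -m creep '[[0.1326,0.069,0,0,0,0.1415,0.88],[0.1326,0.069,0,0,0,0.1415,0.88],[0.1326,0.069,0,0,0,0.1415,0.88],[0.1326,0.069,0.02,0,0,0.1415,0.88],[0.1326,0.069,0.057,0,0,0.1415,0.88],[0.1326,0.069,0.057,0,0,0.1415,0.88],[0.1326,0.069,0.057,0,0,0.1415,0.88],[0.1326,0.069,0.057,0,0,0.1415,0.88]]' 40; python3 -c "
from h import *
c=rk(140,-30,0); go(c[0],c[1],.04,93.9)"
```

```text
time: 36.1
ee_pos: [0.4971, -0.1106, 0.1017]
tcp_rot: [180.0, -0.0, 93.8]
wrist_force: [0.1, -0.2, -0.2]
opening: 0.0749
t36.1 pos [ 0.4971 -0.1106  0.1017] rot [ 1.7997e+02 -1.0000e-02  9.3790e+01] F [ 0.1 -0.2 -0.2] op 0.0749
row [0.0009, -0.0009, 0.0617] [0.0004, -0.0002, -0.002] mm 62 deg 0.1
```

```bash
python3 -m creep '[[0.001,-0.001,0.03,0,0,-0.002,0.88],[0.001,-0.001,0.05,0,0,-0.002,0.88],[0.001,-0.001,0.06,0,0,-0.002,0.88],[0.001,-0.001,0.06,0,0,-0.002,0.88]]' 40; python3 -m creep '[[0,0,0.012,0,0,0,0.88],[0,0,0.019,0,0,0,0.88],[0,0,0.019,0,0,0,0.88],[0,0,0.019,0,0,0,0.7],[0,0,0.019,0,0,0,0.6],[0,0,0.019,0,0,0,0.5],[0,0,0.019,0,0,0,0.5]]' 40;python3 -c "
from h import *
c=rk(140,-30,0); go(c[0],c[1],.0225,93.9)"
```

```text
time: 36.5
ee_pos: [0.4949, -0.109, 0.04]
tcp_rot: [-179.9, -0.1, 93.9]
wrist_force: [0.0, -0.4, 1.2]
opening: 0.0751
time: 37.2
ee_pos: [0.4952, -0.1087, 0.0215]
tcp_rot: [-180.0, -0.0, 94.0]
wrist_force: [0.0, 0.1, 3.2]
opening: 0.0613
t37.2 pos [ 0.4952 -0.1087  0.0215] rot [-1.7997e+02 -3.0000e-02  9.3970e+01] F [0.  0.1 3.2] op 0.0613
row [-0.0011, 0.0008, -0.001] [-0.0005, -0.0006, 0.0011] mm 2 deg 0.1
```

```bash
python3 -m creep '[[0,0,0,0,0,0,0.5],[0,0,-0.02,0,0,0,0.5],[0,0,-0.06,0,0,0,0.5],[0,0,-0.1,0,0,0,0.5],[0,0,-0.14,0,0,0,0.5],[0,0,-0.15,0,0,0,0.5],[0,0,-0.15,0,0,0,0.5],[0,0,-0.15,0,0,0,0.5]]' 60; python3 -c "
from h import *
c=cr(0,-23.5,0);print(c)
go(c[0],c[1],.14,102)"
```

```text
time: 38.0
ee_pos: [0.4947, -0.1086, 0.1694]
tcp_rot: [-179.8, -0.1, 94.0]
wrist_force: [-0.6, -0.1, -1.7]
opening: 0.0611
[ 0.46951353 -0.39388592  0.        ]
t38.0 pos [ 0.4947 -0.1086  0.1694] rot [-1.7983e+02 -8.0000e-02  9.3970e+01] F [-0.6 -0.1 -1.7] op 0.0611
row [-0.2829, -0.0448, 0.0292] [-0.0029, -0.0015, -0.1402] mm 288 deg 8.0
```

```bash
python3 -m creep '[[-0.03,-0.01,0,0,0,-0.03,0.5],[-0.07,-0.02,0,0,0,-0.07,0.5],[-0.115,-0.03,0,0,0,-0.11,0.5],[-0.16,-0.04,0,0,0,-0.14,0.5],[-0.205,-0.045,0,0,0,-0.14,0.5],[-0.25,-0.045,0,0,0,-0.14,0.5],[-0.275,-0.045,0,0,0,-0.14,0.5],[-0.283,-0.045,0,0,0,-0.14,0.5]]' 60;python3 -m creep '[[0,0,0,0,0,0,0.5],[0,0,0.02,0,0,0,0.5],[0,0,0.04,0,0,0,0.5],[0,0,0.04,0,0,0,0.5],[0,0,0.04,0,0,0,0.5],[0,0,0.04,0,0,0,0.5]]'; python3 -c "
from h import *
s=snap('side','s21');zoom(s,215,345,265,384,6,'s21z')
c=cr(0,-23.5,0)
go(c[0],c[1],.06,102)"
```

```text
time: 38.8
ee_pos: [0.4687, -0.3961, 0.1675]
tcp_rot: [-179.8, -0.2, 101.8]
wrist_force: [-0.5, 0.4, -1.9]
opening: 0.0611
time: 39.4
ee_pos: [0.4702, -0.3937, 0.1321]
tcp_rot: [-180.0, 0.0, 102.0]
wrist_force: [-0.0, -0.7, -0.8]
opening: 0.0611
t39.5 pos [ 0.4703 -0.394   0.1322] rot [1.8000e+02 2.0000e-02 1.0202e+02] F [ 0.9 -0.2 -1.3] op 0.0613
row [0.0003, -0.0007, 0.0722] [0.0, 0.0003, 0.0003] mm 72 deg 0.0
```

View pics/s21z.png

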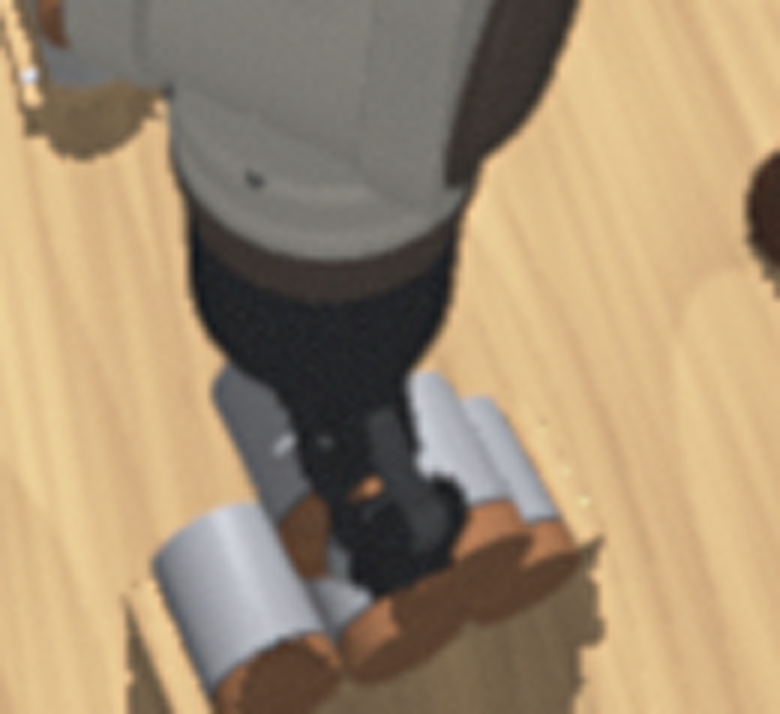

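Over gap 0, next to the saddled tin. Lower, reading the force as it comes down.

```bash
python3 -m creep '[[0.0003,-0.001,0.02,0,0,0,0.5],[0.0003,-0.001,0.04,0,0,0,0.5],[0.0003,-0.001,0.055,0,0,0,0.5],[0.0003,-0.001,0.062,0,0,0,0.5],[0.0003,-0.001,0.062,0,0,0,0.5],[0.0003,-0.001,0.062,0,0,0,0.5]]' 60;python3 -m creep '[[0,0,0.004,0,0,0,0.5],[0,0,0.008,0,0,0,0.5],[0,0,0.010,0,0,0,0.5],[0,0,0.010,0,0,0,0.5]]'; python3 -c "
from h import *
c=cr(0,-23.5,0)
go(c[0],c[1],.0565,102)"
```

```text
time: 40.05
ee_pos: [0.4689, -0.3942, 0.0697]
tcp_rot: [-180.0, -0.0, 102.0]
wrist_force: [-0.2, 0.4, -1.1]
opening: 0.0611
time: 40.45
ee_pos: [0.4685, -0.3939, 0.0584]
tcp_rot: [-179.9, -0.1, 102.0]
wrist_force: [0.2, -0.5, -1.0]
opening: 0.0612
t40.5 pos [ 0.4685 -0.3939  0.0584] rot [-1.7992e+02 -8.0000e-02  1.0198e+02] F [ 0.2 -0.5 -1. ] op 0.0612
row [-0.0002, 0.001, 0.0019] [-0.0014, -0.0014, -0.0003] mm 2 deg 0.1
```

```bash
python3 -m creep '[[0,0.0005,0.001,0,0,0,0.5],[0,0.0005,0.002,0,0,0,0.5],[0,0.0005,0.002,0,0,0,0.5],[0,0.0005,0.002,0,0,0,0.5]]'; python3 -c "
from h import *
c=cr(0,-23.5,0)
go(c[0],c[1],.0565,102)"
```

```text
time: 40.85
ee_pos: [0.4691, -0.3939, 0.0569]
tcp_rot: [-179.9, -0.1, 102.0]
wrist_force: [-0.3, 0.1, -1.1]
opening: 0.0616
t40.9 pos [ 0.4691 -0.3939  0.0569] rot [-1.7994e+02 -5.0000e-02  1.0198e+02] F [-0.3  0.1 -1.1] op 0.0616
row [-0.0001, 0.0004, 0.0004] [-0.001, -0.0009, -0.0003] mm 1 deg 0.1
```

```bash
python3 -m creep '[[0,0,0.001,0,0,0,0.5],[0,0,0.0015,0,0,0,0.5],[0,0,0.0015,0,0,0,0.5]]'; python3 -c "
from h import *
c=cr(0,-23.5,0)
go(c[0],c[1],.0565,102)"
```

```text
time: 41.15
ee_pos: [0.4697, -0.394, 0.0563]
tcp_rot: [180.0, 0.0, 102.0]
wrist_force: [1.4, 1.1, 3.7]
opening: 0.0615
t41.1 pos [ 0.4697 -0.394   0.0563] rot [1.7998e+02 1.0000e-02 1.0200e+02] F [1.4 1.1 3.7] op 0.0615
row [0.0002, -0.0002, -0.0002] [0.0004, 0.0001, 0.0] mm 0 deg 0.0
```

Seated (about 5 N upward at the expected height). Release.

```bash
python3 -m creep '[[0,0,0,0,0,0,0.7],[0,0,0,0,0,0,0.88],[0,0,0,0,0,0,0.88],[0,0,-0.02,0,0,0,0.88],[0,0,-0.06,0,0,0,0.88],[0,0,-0.1,0,0,0,0.88]]' 60;  python3 -m creep '[[0.04,0,-0.0,0,0,0,0.88],[0.09,0,0,0,0,0,0.88],[0.13,0,0,0,0,0,0.88],[0.14,0,0,0,0,0,0.88],[0.14,0,0,0,0,0,0.88]]'
python3 - <<'E'
from ov import *
s=snap('side','s22')
e=crE+cyl(-31,31,46.5,33)+cyl(-31,31,23,73)+cyl(-31,31,-23,73)
draw("side",s,"o16",CR,e,(225,285),7,(110,99))
zoom(s,190,300,195,275,6,'s22z')
c=rk(140,-90,0); go(c[0],c[1],.10,93.9)
E
```

```text
time: 41.75
ee_pos: [0.4686, -0.3936, 0.1555]
tcp_rot: [-179.9, -0.2, 102.0]
wrist_force: [1.7, -0.8, 0.7]
opening: 0.0754
time: 42.25
ee_pos: [0.4401, -0.2561, 0.1559]
tcp_rot: [-180.0, -0.0, 102.1]
wrist_force: [0.5, -0.5, -0.3]
opening: 0.0752
t42.3 pos [ 0.4404 -0.2571  0.1557] rot [-1.7996e+02 -1.0000e-02  1.0204e+02] F [ 0.1 -0.9 -0.9] op 0.0754
row [0.141, 0.0258, 0.0557] [-0.0007, -0.0001, 0.1421] mm 154 deg 8.1
```

View pics/o16.png

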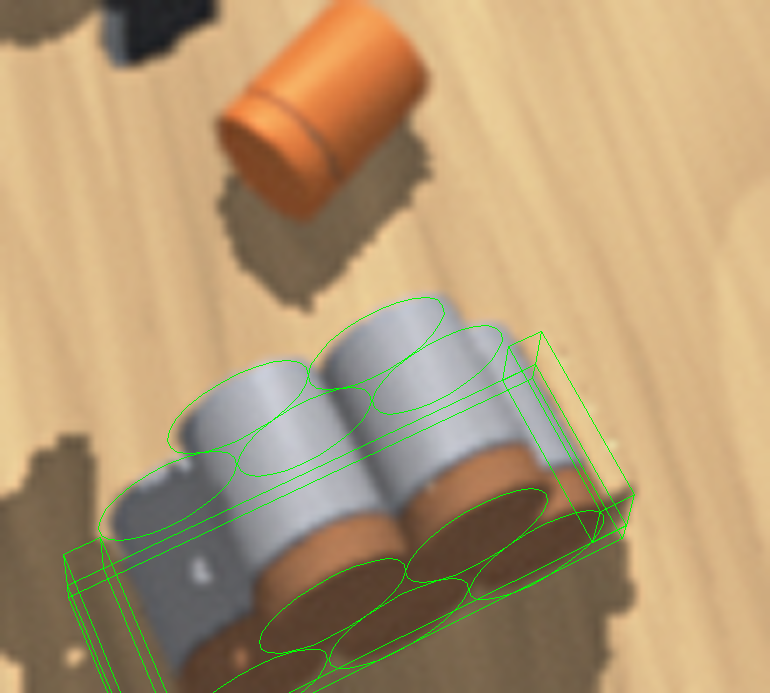

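```bash
python3 -m creep '[[0.141,0.026,0,0,0,0.142,0.88],[0.141,0.026,0,0,0,0.142,0.88],[0.141,0.026,0,0,0,0.142,0.88],[0.141,0.026,0.02,0,0,0.142,0.88],[0.141,0.026,0.055,0,0,0.142,0.88],[0.141,0.026,0.055,0,0,0.142,0.88],[0.141,0.026,0.055,0,0,0.142,0.88],[0.141,0.026,0.055,0,0,0.142,0.88]]' 40; python3 -c "
from h import *
c=rk(140,-90,0); go(c[0],c[1],.04,93.9)"
```

```text
time: 43.1
ee_pos: [0.4371, -0.1146, 0.1021]
tcp_rot: [180.0, -0.0, 93.8]
wrist_force: [0.6, 0.2, -0.4]
opening: 0.075
t43.1 pos [ 0.4371 -0.1146  0.1021] rot [ 1.7999e+02 -1.0000e-02  9.3780e+01] F [ 0.6  0.2 -0.4] op 0.0750
row [0.0008, -0.0008, 0.0621] [0.0002, -0.0002, -0.0021] mm 62 deg 0.1
```

```bash
python3 -m creep '[[0.001,-0.001,0.03,0,0,-0.002,0.88],[0.001,-0.001,0.05,0,0,-0.002,0.88],[0.001,-0.001,0.06,0,0,-0.002,0.88],[0.001,-0.001,0.06,0,0,-0.002,0.88]]' 40; python3 -m creep '[[0,0,0.012,0,0,0,0.88],[0,0,0.018,0,0,0,0.88],[0,0,0.018,0,0,0,0.88],[0,0,0.018,0,0,0,0.7],[0,0,0.018,0,0,0,0.6],[0,0,0.018,0,0,0,0.5],[0,0,0.018,0,0,0,0.5]]' 40;python3 -c "
from h import *
c=rk(140,-90,0); go(c[0],c[1],.0225,93.9)"
```

```text
time: 43.5
ee_pos: [0.435, -0.113, 0.0405]
tcp_rot: [-179.9, -0.1, 93.9]
wrist_force: [-0.5, 0.0, 0.3]
opening: 0.0751
time: 44.2
ee_pos: [0.4354, -0.1128, 0.0231]
tcp_rot: [-180.0, -0.0, 94.0]
wrist_force: [-0.5, -1.0, 3.9]
opening: 0.062
t44.2 pos [ 0.4354 -0.1128  0.0231] rot [-1.7998e+02 -3.0000e-02  9.3970e+01] F [-0.5 -1.   3.9] op 0.0620
row [-0.0011, 0.0008, 0.0006] [-0.0004, -0.0005, 0.0011] mm 1 deg 0.1
```

```bash
python3 -m creep '[[0,0,0,0,0,0,0.5],[0,0,-0.02,0,0,0,0.5],[0,0,-0.06,0,0,0,0.5],[0,0,-0.1,0,0,0,0.5],[0,0,-0.14,0,0,0,0.5],[0,0,-0.16,0,0,0,0.5],[0,0,-0.16,0,0,0,0.5],[0,0,-0.16,0,0,0,0.5]]' 60; python3 -c "
from h import *
c=cr(0,0,0);print(c)
go(c[0],c[1],.14,102)"
```

```text
time: 45.0
ee_pos: [0.4353, -0.1128, 0.182]
tcp_rot: [-179.9, -0.1, 94.0]
wrist_force: [-0.6, 0.4, -1.9]
opening: 0.0613
[ 0.4925 -0.389   0.    ]
t45.0 pos [ 0.4353 -0.1128  0.182 ] rot [-1.7992e+02 -5.0000e-02  9.3970e+01] F [-0.6  0.4 -1.9] op 0.0613
row [-0.2796, 0.038, 0.0417] [-0.0013, -0.001, -0.1402] mm 285 deg 8.0
```

```bash
python3 -m creep '[[-0.03,0.005,0,0,0,-0.03,0.5],[-0.07,0.01,0,0,0,-0.07,0.5],[-0.115,0.02,0,0,0,-0.11,0.5],[-0.16,0.03,0,0,0,-0.14,0.5],[-0.205,0.038,0,0,0,-0.14,0.5],[-0.245,0.038,0,0,0,-0.14,0.5],[-0.27,0.038,0,0,0,-0.14,0.5],[-0.28,0.038,0,0,0,-0.14,0.5]]' 60;python3 -m creep '[[0,0,0,0,0,0,0.5],[0,0,0.02,0,0,0,0.5],[0,0,0.04,0,0,0,0.5],[0,0,0.05,0,0,0,0.5],[0,0,0.05,0,0,0,0.5],[0,0,0.05,0,0,0,0.5],[0,0,0.05,0,0,0,0.5]]'; python3 -c "
from h import *
s=snap('side','s23');zoom(s,215,345,245,384,5,'s23z')
c=cr(0,0,0)
go(c[0],c[1],.1,102)"
```

```text
time: 45.8
ee_pos: [0.4917, -0.3913, 0.1793]
tcp_rot: [-179.8, -0.2, 101.9]
wrist_force: [-1.6, 0.6, -1.5]
opening: 0.0614
time: 46.5
ee_pos: [0.4929, -0.3894, 0.1336]
tcp_rot: [180.0, 0.0, 102.0]
wrist_force: [0.7, -0.3, -0.6]
opening: 0.0611
t46.5 pos [ 0.4929 -0.3895  0.1336] rot [1.80e+02 2.00e-02 1.02e+02] F [ 0.1 -0.5 -1.5] op 0.0610
row [0.0006, -0.0003, 0.0336] [0.0001, 0.0003, -0.0] mm 34 deg 0.0
```

View pics/s23z.png

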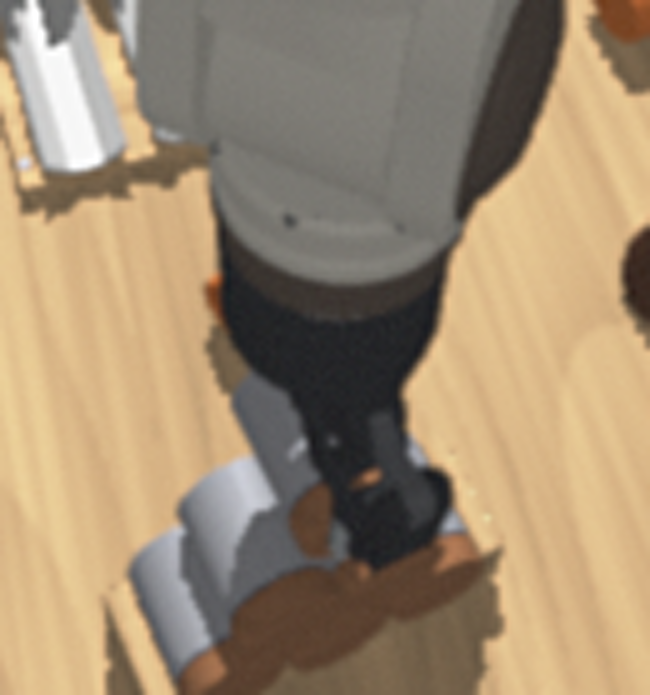

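```bash
python3 -m creep '[[0.0006,0,0.012,0,0,0,0.5],[0.0006,0,0.024,0,0,0,0.5],[0.0006,0,0.03,0,0,0,0.5],[0.0006,0,0.033,0,0,0,0.5],[0.0006,0,0.033,0,0,0,0.5],[0.0006,0,0.033,0,0,0,0.5]]' 60; python3 -m creep '[[0,0,0.001,0,0,0,0.5],[0,0,0.002,0,0,0,0.5],[0,0,0.002,0,0,0,0.5]]'; python3 -c "
from h import *
c=cr(0,0,0)
go(c[0],c[1],.0971,102)"
```

```text
time: 47.15
ee_pos: [0.4924, -0.3889, 0.0995]
tcp_rot: [-179.9, -0.0, 102.0]
wrist_force: [-0.0, -0.5, -0.3]
opening: 0.0612
time: 47.45
ee_pos: [0.4925, -0.3889, 0.0976]
tcp_rot: [-180.0, -0.0, 102.0]
wrist_force: [0.7, 0.1, -0.5]
opening: 0.061
t47.5 pos [ 0.4925 -0.3889  0.0976] rot [-1.7996e+02 -3.0000e-02  1.0199e+02] F [ 0.7  0.1 -0.5] op 0.0610
row [-0.0001, 0.0, 0.0005] [-0.0007, -0.0005, -0.0002] mm 1 deg 0.1
```

```bash
python3 -m creep '[[0,0,0.001,0,0,0,0.5],[0,0,0.001,0,0,0,0.5],[0,0,0.001,0,0,0,0.5]]'
```

```text
time: 47.75
ee_pos: [0.4925, -0.389, 0.0975]
tcp_rot: [-180.0, 0.0, 102.0]
wrist_force: [-1.0, 1.2, 5.5]
opening: 0.0614
```

Seated at the expected height with ~6 N. Release and retreat.

```bash
python3 -m creep '[[0,0,0,0,0,0,0.7],[0,0,0,0,0,0,0.88],[0,0,0,0,0,0,0.88],[0,0,-0.02,0,0,0,0.88],[0,0,-0.06,0,0,0,0.88],[0,0,-0.1,0,0,0,0.88],[0,0,-0.1,0,0,0,0.88]]' 60;  python3 -m creep '[[0.04,0,-0.0,0,0,0,0.88],[0.09,-0.02,0,0,0,0,0.88],[0.14,-0.05,0,0,0,0,0.88],[0.18,-0.08,0,0,0,0,0.88],[0.22,-0.12,0,0,0,0,0.88],[0.22,-0.15,0,0,0,0,0.88],[0.22,-0.15,0,0,0,0,0.88]]'
python3 - <<'E'
from ov import *
s=snap('side','s24');t=snap('top','t24')
e=cyl(-31,31,46.5,33)+cyl(-31,31,23,73)+cyl(-31,31,-23,73)+cyl(-31,31,0,112)
draw("side",s,"o17",CR,e,(225,265),6,(110,119))
zoom(t,375,435,150,250,6,'t24z')
E
```

```text
time: 48.45
ee_pos: [0.4938, -0.39, 0.2024]
tcp_rot: [179.8, 0.3, 102.0]
wrist_force: [-0.0, -0.4, 0.5]
opening: 0.075
time: 49.15
ee_pos: [0.2969, -0.2037, 0.1974]
tcp_rot: [-180.0, 0.0, 102.0]
wrist_force: [0.3, -0.6, 0.1]
opening: 0.075
```

View pics/o17.png

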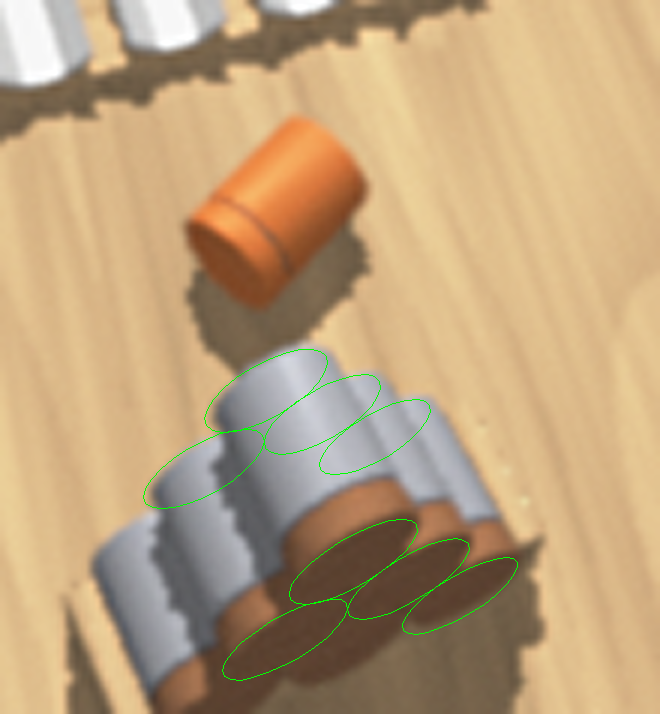

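View pics/s24.png

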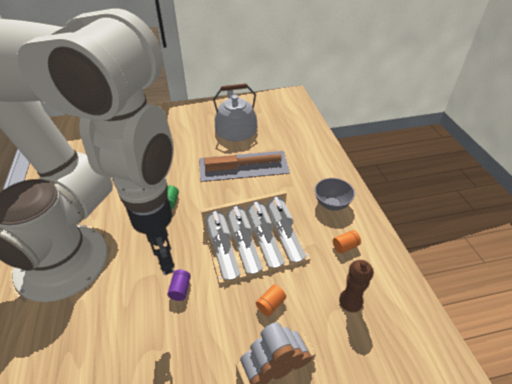

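View pics/t24.png

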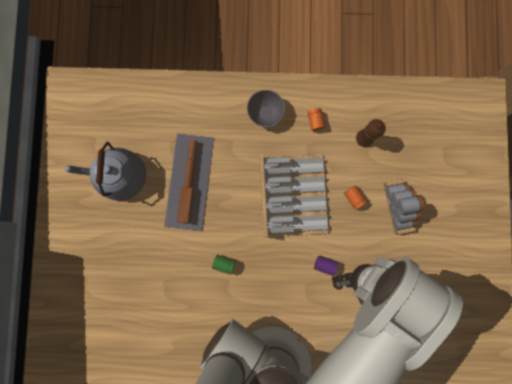

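Run:
```python
from h import *
from ov import box,draw
t=cv2.imread('pics/t24.png');s=cv2.imread('pics/s24.png')
M=(.5587,.2714,-5.12)
e=box(-150,150,-60,60,0,4)
draw("top",t,"o18",M,e,(155,125),5,(70,115)); draw("side",s,"o19",M,e,(185,140),7,(110,45))
```

```text
(no output)
```

View pics/o18.png

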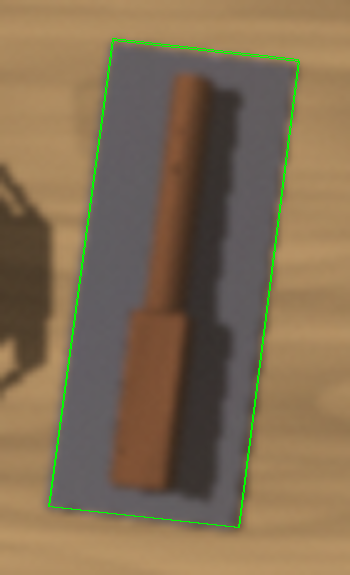

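View pics/o19.png

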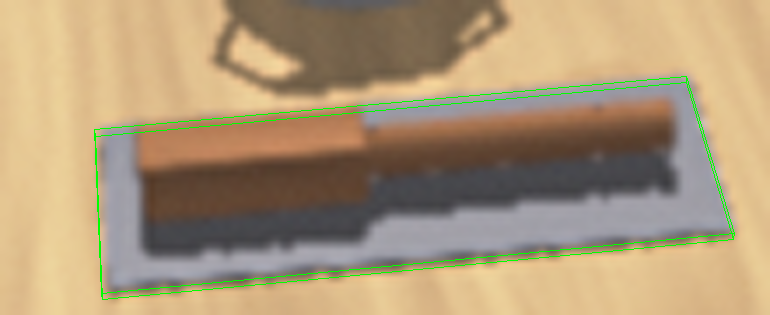

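View pics/t24z.png

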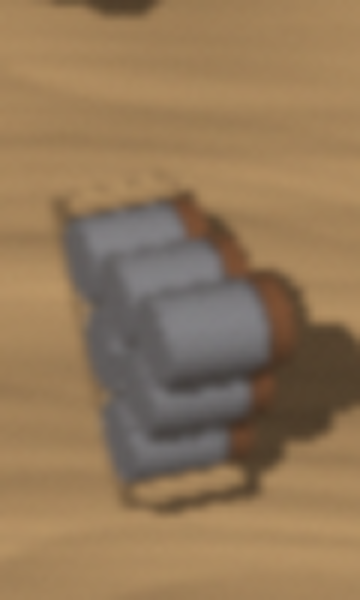

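The stick lies flat inside the mat outline, roughly central (top crop (110–210, 75–490)). The pyramid is complete in both views, all lids the same way and ends level. I'm handing it in.

```bash
python3 -m creep '[[0,0,0,0,0,0,0.88],[0,0,0,0,0,0,0.88],[0,0,0,0,0,0,0.88]]'; python3 -c "
from h import *
print(bot.job_done())"
```

```text
time: 49.55
ee_pos: [0.3006, -0.205, 0.1962]
tcp_rot: [-179.9, -0.1, 102.0]
wrist_force: [0.1, 0.2, 0.2]
opening: 0.0752
the job is handed in; nothing more can be done
None
```

The job is done and handed in at 49.6 s of the 208 s allowed.

- **Pushing out:** I pushed all four tins into their troughs with the stick, going in through the windows, at about 11 N each. The gripper did not touch any tin still in its sleeve.
- **Pyramid:** I laid the stick down once the pushing was done. I then filled the empty bottom place, saddled two tins in the gaps and set the fourth on top. I held each tin by its two ends.

**Last checks:** both cameras show the full pyramid of six tins, all lids facing the same way and ends level. The stick lies flat, well inside the mat. Kettle, bowl, mill and the coloured look-alikes look unmoved by eye in the images; I did not measure them.

**Disagreements:** the two cameras disagreed by about 3 mm along world x. I averaged them for the rack. For the cradle I corrected the position by comparing with the tin in the gripper, and allowed for touch while placing. The bottom tin brushed a cradle cheek at about 3 N, and I moved it 1 mm before it seated. No check failed.

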